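# Put the bottle home in its crate and latch the gate

## Robot

A 6-joint arm with a two-finger parallel gripper is mounted at the origin on a cart in front of the work surface, level with it; the furniture and walls round the work are solid. World frame = base frame: x ahead of the robot, y to its left, z up, the work surface at z = 0. Lengths are in mm, angles in degrees, forces in N, time in s.
With the tool pointing down it reaches from about 350 to 850 mm from the base axis. Payload 8.1 kg.
Tool frame: the origin (TCP) lies at the very end of the fingers, on their centre line; the grasp point (between the pads) lies 19 mm behind it; z points along the fingers, y is the line along which they close (so a half turn about z gives the same grasp; the last joint's range is limited). The gripper opens to 85 mm and grips with 20 to 120 N. Pads are 22 mm wide; open, the fingers measure 114 mm over their backs; the gripper's body (76 mm by 85 mm) begins 54 mm behind the grasp point. The pads swing forward as they close: fully open they stand 13 mm farther back than shut.
Start: joints at [-69.294, 7.471, 85.268, -0, 87.261, -4.893], TCP at [259.269, -541.096, 231.292] pointing down, gripper open.
Joint ranges: [-169.43, 169.43], [-51.17, 129.36], [1.28, 143.12], [-76.62, 256.62], [0, 156.53], [-152.29, 152.29]. Speed limits (degrees/s): [136.94, 136.94, 159.86, 180, 180, 180].

## Interface

Orientations are given as [roll, pitch, yaw] about the fixed x, y, z axes, in that order (R = Rz(yaw) Ry(pitch) Rx(roll)).
In Python, from bench import sense, eyes, job, models gives the robot as it stands. The module is installed in compiled form; this text tells all that it offers.
- The arm moves only by the tool apply_moves, never from a script. Its argument "rows" is a list of rows, each a list of 6 numbers: the shift along the tool's x, y, z in mm, then the turn, a rotation vector about the tool's x, y, z in rad. In form: [[dx, dy, dz, rx, ry, rz], ...]. A call has exactly 5 rows; each row shifts and turns the commanded pose from where the row before left it, along the tool's axes as they then stand; what a row does not reach is not made up. A row lasts 1/8 s, in which the tool goes at most 62.5 mm and 10.7 degrees, less where a joint would pass 70% of its speed; a pose out of reach is approached as far as the arm can. A call is refused whole if a number of a shift passes 62.5 or a number of a turn 0.188, either way. A call with a gripper value outside its range is refused whole. "fingers" is the finger opening in mm, from 0 to 85.4, set as the call begins (left out, the last holds). The fingers move at their own pace and stop on an object; "grip_force" is the grip in N (left out, the last holds). Time passes only in rows, so rows that do not move let the fingers close, or fill a call up. It gives the time, the measured TCP pose, the force, the opening and the grip force at its end, in the units of the state.
- sense(): the state, without advancing time (a new reading comes with each control period).
- eyes.snapshot(name): name is "scene" or "top" or "wrist"; returns (picture, depth): 420x560x3 uint8, red, green, blue; 420x560 float32, mm along the optical axis (not along the pixel's ray), 0 where there is no reading.
- eyes.get_calibration(name): a dict with "intrinsics" (3x3 intrinsics, pixels), "D" ([k1, k2, p1, p2, k3] as OpenCV has them; the pictures are not rectified), "R" (3x3) and "t" (3): a world point X has camera coordinates R X + t; the wrist camera has in their place "mount" (4x4, takes a point from camera to tool coordinates, whose origin is the TCP and whose axes are the flange's). Camera axes: x right, y down, z forward; pixel columns grow to the right and rows downward; lengths in mm; the calibration is good to about 2 mm. A picture is of the moment at which its call begins: read the wrist's pose just before it. get_calibration takes no time and is no camera call.
- job.hand_in(): hands the job in; it is judged then, once.
Trained networks look in the newest picture that a camera, given by its name, has taken for a name from the list of things; names that differ only in an ending like _2 or _b are one class to them, and where a whole thing is asked for, a point or a joint stands for the part that bears it (a point fixed in the world has none). Each returns a list of dicts, best first, with "confidence" (0 to 1); they miss things now and then, are a little off and sometimes report something else, mostly with a low value. They report only what shows in the picture. A call takes as long as a camera call.
- models.boxes_of(name, camera): "xyz" ([x, y, z] in mm, in world coordinates, good to about 4 mm: the middle of the surface that is visible of it).
- models.cut_out(name, camera): "pixels" (420x560 bool, what is visible of it).
- models.place_of(name, camera): "xyz" ([x, y, z] in mm, in world coordinates, good to about 4 mm: a listed point, or the origin of a listed thing).
The state is a dict: "time": time; "joint_pos": joint angles; "qd": joint speeds; "joint_efforts": joint torques, N m; "tool_pos": TCP position; "tcp_rot": TCP orientation; "ft_force": force on the tool from outside, world axes, zero at the start; "wrist_torque": the same for the moment, N m; "finger_gap": finger opening in mm; "grip_force": force on a finger pad.
Only numpy, scipy, OpenCV 4.12 (cv2) and the standard library are available. Lean on these libraries where they do the work, as an engineer would, in place of code of your own. Each camera call takes 0.05 s, during which the arm holds its last target. There are 200 camera calls.

## Task

One bottle stands half out of the oak bottle crate, in front of its empty place, and the gate hangs open. Stand the bottle fully home in its place, then lift the latch bar by its ball so that it passes over the catch, swing the gate shut against its sprung buffer and let the bar down behind the tooth of the catch, so that the gate stays shut by itself. Handle gate and bar gently, never forcing or slamming them, and leave the other things standing where they are.

Things in the scene. Friction and masses are not known exactly. Their poses are not given: they have to be found in the camera images.
- crate: Bottomless oak crate fixed on the worktop, 218 (x) x 256 (y) x 144 mm high. Origin on the worktop under its middle; +x points from the gate side to the back, +y to the hinge side. Two bays wide, two deep; the back two bottles are fixed. Front faces of posts and shut gate at x -118 mm; the gate is 16 mm thick, 134 mm high, the posts 24 mm square.
- bay_home (a point): The place for the bottle's centre: middle of the empty front bay on the catch side, 148 mm above the worktop, axes as the crate's. Good within 10 mm along x (10 mm further in, the bottle touches the one behind; more than 10 mm further out, it is in the gate's way) and 5 mm along y (bay mouth 93 mm wide). The bottle goes in straight along the crate's +x.
- bottle_out_mid (a point): Centre, 148 mm above its foot, of the loose green water bottle that stands half out of the empty bay: 81 mm across, 297 mm tall, 0.4 to 0.8 kg, z up along it. It tapers from about 165 mm height to a capped neck 30 mm across at the top (about 42 mm at 260 mm height), where it can be gripped from above at any yaw.
- bottle_next_mid (a point): Centre, 148 mm above its foot, of the equal loose bottle already home in the front bay on the hinge side; it stays standing where it is.
- gate (a joint): Angle of the gate about its upright hinge (rad): 0 = flush, grows to 1.45 as the free edge swings out. A sprung buffer pushes it outward from 0.04 inward: about 12 N at the ball at 0, 1.1 N more per mm, to a rigid stop at -0.029 (17 N). As the catch is set, the bar drops behind its tooth only with the gate pressed in past some angle between 0 and -0.018; let go, it springs back to the tooth.
- gate_hinge (a point): Point on the gate's hinge axis, at the gate's front face, 134 mm above the worktop. Its axes turn with the gate: the gate runs 210 mm along its -y, its x is normal to the gate and points to the gate's inner side. Closing turns the gate anticlockwise seen from above.
- latch (a joint): Angle of the latch bar about its pivot on the gate's face, 30 mm from the hinge (rad): 0 = level, lying in the catch; positive = nose lifted; -0.04 = hanging on the lower rod of its guide staple when the gate is open. It passes over the tooth at 0.06 to 0.09, as the catch is set; at 0.125 it meets the staple's upper rod, a rigid stop. Lifting takes 2 to 3 N at the ball; it drops by its weight.
- latch_ball (a point): Centre of the black ball (26 mm) on the bar's upright stem, to move bar and gate by; pinch it from above. 166 mm above the worktop with the bar level, 32 mm above the gate's top; 150 mm along the gate from the hinge axis, 15 mm before its front face. It lies 120 mm along the gate and 44 mm up from the bar's pivot, so moves on an arc: 1.2 mm up and 0.44 mm towards the hinge per 0.01 rad of the bar.
- catch: Iron catch on the front face of the post at the gate's free edge: ledge 20 mm wide, 23 mm deep, with an upright square tooth 14 mm high, 5 mm thick at its outer end (no ramp: an unlifted bar butts against it). Origin at the post's face, middle of the ledge's upper face; axes as the crate's. Screwed through slots, so it sits up to 3.5 mm in and 2 mm high or low.
- glass: Plain straight glass, 60 mm across, 104 mm tall, a bystander; origin under its foot.
- tumbler: Taller plain glass, 60 mm across, 127 mm tall, a bystander; origin under its foot.
- bean_jar: Clip-top jar of beans, 95 mm across, 150 mm tall, a bystander; origin under its foot.
- tin: Small red round tea tin, 58 mm across, 72 mm tall, a bystander; origin under its foot.
- opener: Bottle opener with a wooden handle, 161 mm long, lying on the cook book, a bystander.
- lemon: Lemon, 71 mm long, lying on the worktop, a bystander.

How it is judged (in metres and radians):
On the way, in this order (a step that is already met when the one before it is completed fails the run):
1. the bottle stands upright in the empty front bay, clear of the gate's way (x of bottle_out_mid in the frame of crate between -0.059 and -0.03 m and y of bottle_out_mid in the frame of crate between -0.068 and -0.035 m and angle between bottle_out_mid's own z axis and vertical below 0.1 rad and height (world z) of bottle_out_mid below 0.156 m and value of joint gate above 0.2 rad), for 0.2 s.
2. the gate is swung in with the bar held up over the catch (value of joint gate below 0.03 rad and value of joint latch above 0.06 rad), for 0.05 s.
At the end, for the whole second after the job is handed in: the bottle stands upright in the front bay on the catch side (axis 30 to 59 mm before the crate's origin, tilt under 0.1 rad); the gate is shut (joint within 0.03 rad of 0) and at rest, with the bar lying level in the catch behind its tooth (joint within 0.035 rad of 0) (x of bottle_out_mid in the frame of crate between -0.059 and -0.03 m and y of bottle_out_mid in the frame of crate between -0.068 and -0.035 m and angle between bottle_out_mid's own z axis and vertical below 0.1 rad and height (world z) of bottle_out_mid below 0.156 m and value of joint gate between -0.03 and 0.03 rad and value of joint latch between -0.035 and 0.035 rad and velocity of joint gate between -0.05 and 0.05 rad/s); the robot touches nothing.
It fails at once if the bar is rammed or levered against the catch with more than 40 N (contact force between latch and catch above 40 N).
It fails at once if the bar is wrenched up against the upper rod of its staple with more than 40 N (contact force between latch_c0 and gate_c7 above 40 N).
It fails at once if the gate is forced against its stop with more than 12 N beyond the buffer's push (contact force between gate_c0 and crate_c15 above 12 N).
It fails at once if the gate is shoved against a bottle with more than 15 N (contact force between gate and bottle_out above 15 N or contact force between gate and bottle_next above 15 N).
It fails at once if a bottle is tipped by more than 0.35 rad, or another thing (neighbouring bottle, glass, tumbler, bean jar, tin, opener, lemon) is shifted by more than 30 mm (angle between any of bottle_out_mid, bottle_next_mid's own z axis and vertical above 0.35 rad or distance of any of bottle_next_mid, glass, tumbler, bean_jar, tin, opener, lemon from where it was at the start of the episode above 0.03 m).
It also fails if it takes over 61 s, if anything falls off the work surface, if the arm or the gripper's body presses on something with over 40 N, if the wrist force passes 120 N, or if a joint passes its speed limit or range.

## Working session

There is one attempt and no reset: what is moved stays moved. The work goes in short steps, Python scripts to look and compute and a tool call to move; the robot and the scene stay as the last step left them, time stands still between calls to the robot, and variables do not carry over. Pictures are saved under pics/ and viewed, at most 10 in all, crops included, and the job is handed in when it is done.

Besides the shell and the picture viewer there is one more tool, called after "Emit:" by a JSON object that holds its "fn" and its "kwargs". apply_moves: Moves the arm, as the interface text tells. Its arguments: {"type":"object","properties":{"rows":{"type":"array"},"fingers":{"type":"number"},"grip_force":{"type":"number"}},"required":["rows"]}

```bash
mkdir -p pics
python3 - <<'E'
from bench import sense, eyes, models
import cv2, numpy as np
s=sense();print(s['time'],s['tool_pos'],s['tcp_rot'],s['finger_gap'])
ims=[]
for c in ("scene","top"):
    p,d=eyes.snapshot(c);cv2.imwrite(f"pics/{c}0.png",p[:,:,::-1])
    for n in ("crate","bay_home","bottle_out_mid","bottle_next_mid","gate_hinge","latch_ball","catch"):
        r=models.place_of(n,c);print(c,n,[(np.round(q['xyz'],1).tolist(),round(q['confidence'],2)) for q in r[:3]])
print(sense()['time'])
E
```

```text
0.0 [ 259.0431568  -540.5712775   230.23610822] [-1.79892519e+02 -7.09154418e-03  2.55993796e+01] 85.24464821046911
scene crate []
scene bay_home []
scene bottle_out_mid []
scene bottle_next_mid []
scene gate_hinge []
scene latch_ball []
scene catch []
top crate [([683.4, 188.3, 1.5], 0.8)]
top bay_home [([689.5, 119.8, 151.7], 0.85)]
top bottle_out_mid [([652.7, 58.8, 149.0], 0.62)]
top bottle_next_mid [([612.6, 173.3, 152.0], 0.83)]
top gate_hinge [([524.1, 151.2, 132.4], 0.97)]
top latch_ball [([509.5, -2.1, 157.8], 0.61)]
top catch [([711.5, 22.2, 108.4], 0.43)]
0.8
```

View pics/scene0.png

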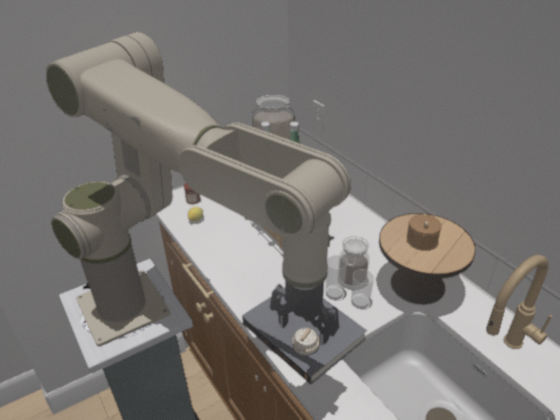

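View pics/top0.png

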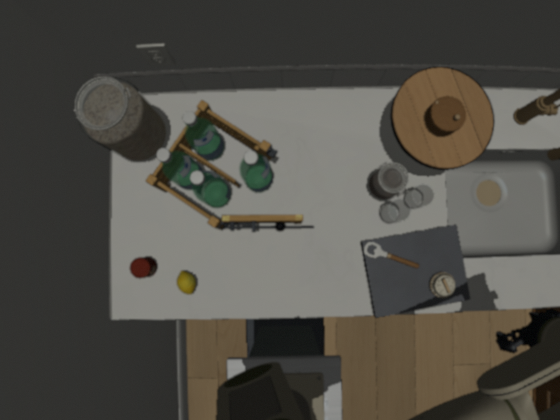

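The scene view is blocked by the arm. The top view shows the crate at about (210,160), the open gate along (222–300,218) with the ball at (281,226), and the loose bottle's cap at (251,157). The catch post is at (266,148) and the hinge post at (216,222). The crate's yaw is roughly 56°.

```bash
cat > h.py <<'E'
from bench import sense, eyes, models
import cv2, numpy as np
from scipy.spatial.transform import Rotation as Ro
def cloud(c):
    s=sense();p,d=eyes.snapshot(c);k=eyes.get_calibration(c)
    v,u=np.mgrid[:420,:560];uv=np.stack([u,v],-1).reshape(-1,1,2).astype(float)
    n=cv2.undistortPoints(uv,np.array(k['intrinsics']),np.array(k['D'])).reshape(420,560,2)
    X=np.dstack([n*d[...,None],d])
    if 'mount' in k:
        m=np.array(k['mount']);X=X@m[:3,:3].T+m[:3,3]
        X=X@Ro.from_euler('xyz',s['tcp_rot'],degrees=True).as_matrix().T+s['tool_pos']
    else: X=(X-np.array(k['t']))@np.array(k['R'])
    X[d==0]=np.nan
    return p,d,X
E
python3 - <<'E'
from h import *
p,d,X=cloud('top')
np.savez('top.npz',p=p,X=X)
z=X[...,2]
sub=lambda r0,r1,c0,c1,a,b:(lambda q:q[(q[:,2]>a)&(q[:,2]<b)])(X[r0:r1,c0:c1].reshape(-1,3))
for n,a in dict(catchpost=(135,160,255,280,138,150),hingepost=(212,232,208,224,138,150),backcatch=(95,118,193,213,138,150),backhinge=(170,190,143,162,138,150),cap=(145,170,238,265,285,310),ball=(218,234,272,290,150,180),gate=(210,226,222,305,128,139),capnext=(165,190,188,206,285,310)).items():
    q=sub(*a);
    if len(q): 
        print(n,len(q),q.mean(0).round(1),q.min(0).round(1),q.max(0).round(1))
        if len(q)>5: print('   rect',[np.round(t,1) for t in cv2.minAreaRect(q[:,:2].astype(np.float32))])
    else: print(n,0)
print('table',np.nanmedian(z[240:260,210:250]))
big=cv2.resize(p[90:245,135:310],None,fx=4.5,fy=3.85*1.0,interpolation=cv2.INTER_CUBIC)
big=cv2.convertScaleAbs(big,alpha=2)
cv2.imwrite('pics/topcrop.png',big[:,:,::-1])
E
```

```text
catchpost 112 [715.6  35.6 143. ] [699.3  19.4 138. ] [731.3  57.7 148. ]
   rect [array([719.1,  40. ]), array([42.5, 24. ]), np.float64(49.7)]
hingepost 100 [528.4 165.3 143.7] [514.4 141.2 138.2] [545.4 179.2 149.5]
   rect [array([528.9, 161.6]), array([38.2, 29.5]), np.float64(84.7)]
backcatch 98 [822.7 190.7 142.8] [802.9 167.4 138.1] [841.9 211.5 149.3]
   rect [array([823.1, 187.5]), array([44.2, 36. ]), np.float64(83.5)]
backhinge 105 [637.7 322.8 142.7] [619.8 299.6 138.1] [661.5 341.4 148.8]
   rect [array([636.4, 321.9]), array([42.4, 39.1]), np.float64(13.1)]
cap 150 [651.9  58.2 296.9] [637.7  45.5 285. ] [667.   72.  301.6]
   rect [array([652.6,  58.1]), array([27.7, 26.9]), np.float64(16.9)]
ball 87 [5.104e+02 2.000e-01 1.705e+02] [499.5 -11.4 162.2] [521.5  13.1 177.3]
   rect [array([510.5,   0.9]), array([24.5, 21.9]), np.float64(89.3)]
gate 562 [534.6  45.9 134.1] [515.1 -57.  128.1] [544.9 144.9 139. ]
   rect [array([528.7,  44.1]), array([201.8,  28.4]), np.float64(88.7)]
capnext 163 [611.2 175.3 296.8] [597.6 161.1 285.9] [626.4 191.3 301.4]
   rect [array([612. , 176.2]), array([28.7, 30.1]), np.float64(0.3)]
table 0.25450766882059367
```

View pics/topcrop.png

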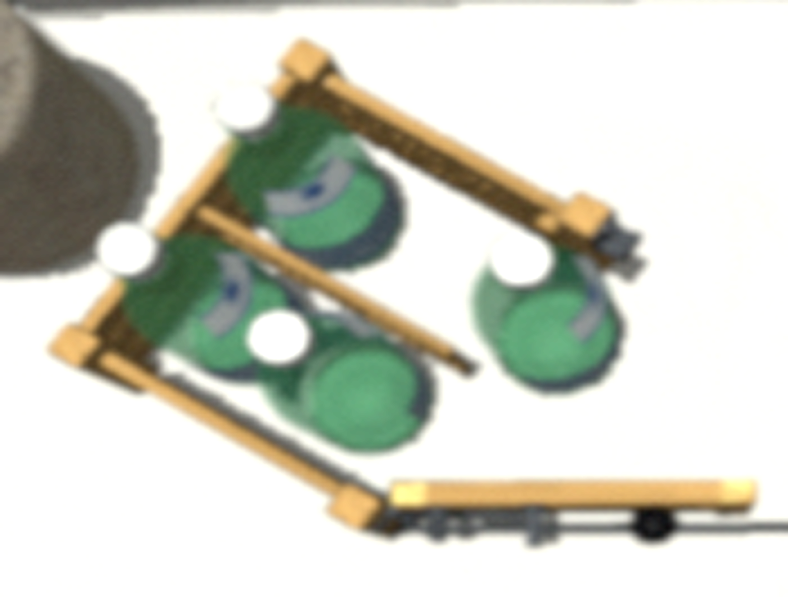

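Fitted crate: origin about (681,186), yaw about 55°. The bottle is at crate (-121,-49.5) and the neighbour at (-48.6,51.1), which is consistent. I'm moving above the bottle.

Emit:
{"fn": "apply_moves", "kwargs": {"rows": [[30,-18,-25,0,0,0],[38,-23,-25,0,0,0],[42,-25,-25,0,0,0],[42,-25,-20,0,0,0],[42,-25,-10,0,0,0]], "fingers": 85}}

```text
time: 1.48
tool_pos: [385.1, -351.6, 338.1]
tcp_rot: [179.9, -0.0, 25.6]
ft_force: [1.0, -0.7, -0.1]
finger_gap: 84.7
grip_force: 0.0
```

Emit:
{"fn": "apply_moves", "kwargs": {"rows": [[44,-27,0,0,0,0],[44,-27,0,0,0,0],[44,-27,0,0,0,0],[44,-27,0,0,0,0],[44,-27,0,0,0,0]]}}

```text
time: 2.1
tool_pos: [524.9, -134.3, 336.5]
tcp_rot: [180.0, -0.0, 25.6]
ft_force: [0.3, -0.6, -0.1]
finger_gap: 85.1
grip_force: 0.0
```

Emit:
{"fn": "apply_moves", "kwargs": {"rows": [[44,-27,0,0,0,0],[44,-27,0,0,0,0],[44,-27,0,0,0,0],[30,-20,0,0,0,0],[10,-10,0,0,0,0]]}}

```text
time: 2.72
tool_pos: [631.8, 40.5, 335.7]
tcp_rot: [-180.0, 0.0, 25.7]
ft_force: [0.0, -0.2, 0.5]
finger_gap: 85.3
grip_force: 0.0
```

Emit:
{"fn": "apply_moves", "kwargs": {"rows": [[0,0,0,0,0,-0.103],[0,0,0,0,0,-0.103],[0,0,0,0,0,-0.103],[0,0,0,0,0,-0.103],[0,0,0,0,0,-0.101]]}}

```text
time: 3.35
tool_pos: [631.0, 37.7, 336.5]
tcp_rot: [180.0, 0.0, 55.1]
ft_force: [-0.4, 0.3, 0.5]
finger_gap: 85.0
grip_force: 0.0
```

Run:
```python
from h import *
s=sense();print(s['time'],s['tool_pos'].round(1) if hasattr(s['tool_pos'],'round') else s['tool_pos'],s['tcp_rot'],s['ft_force'])
p,d,X=cloud('wrist');cv2.imwrite('pics/w1.png',p[:,:,::-1]);np.savez('w1.npz',p=p,X=X)
for n in ('bottle_out_mid','bay_home','crate','bottle_next_mid'):
    print(n,[(np.round(q['xyz'],1).tolist(),round(q['confidence'],2)) for q in models.place_of(n,'wrist')[:2]])
z=X[...,2];m=(z>285)&(z<305);print(m.sum())
nn,l,st,c=cv2.connectedComponentsWithStats(m.astype(np.uint8))
for i in range(1,nn):
    if st[i,4]>100:
        q=X[l==i];print(st[i],q.mean(0).round(1),q.min(0).round(1),q.max(0).round(1))
```

```text
3.35 [631.   37.7 336.5] [1.79986302e+02 1.21355082e-02 5.51355490e+01] [-0.38615498  0.32676681  0.54805656]
bottle_out_mid []
bay_home []
crate [([682.3, 186.6, 2.4], 0.95)]
bottle_next_mid []
5876
[  57   22   72   66 3664] [613.4 175.9 296.5] [596.3 161.7 285. ] [627.  192.3 300.3]
[ 263  165   52   55 2211] [653.9  60.3 297.1] [637.9  43.3 285.1] [668.2  74.3 299.7]
```

View pics/w1.png

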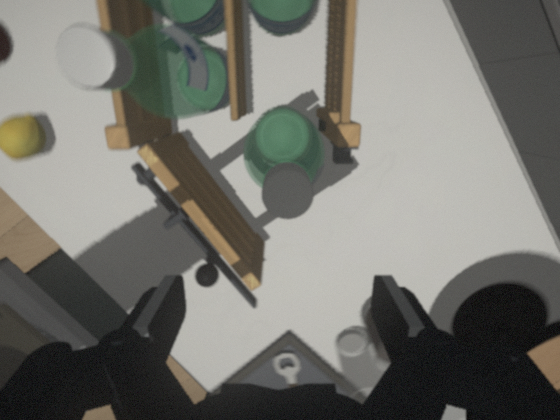

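The wrist view shows the rails nearly upright in the image, so the tool yaw matches the crate. The bottle cap is at (289,190), the ball at (206,273) and the catch at (342,153). I'll refine the numbers from this cloud.

Run:
```python
import numpy as np,cv2
X=np.load('w1.npz')['X'];z=X[...,2]
def st(n,r0,r1,c0,c1,a,b):
    q=X[r0:r1,c0:c1].reshape(-1,3);q=q[(q[:,2]>a)&(q[:,2]<b)]
    print(n,len(q),q.mean(0).round(1),q.min(0).round(1),q.max(0).round(1));return q
for n,c0,c1,r0,r1 in (('railR',325,362,5,105),('divider',222,250,5,115),('railL',95,135,5,120)):
    q=st(n,r0,r1,c0,c1,110,150);zt=np.percentile(q[:,2],95);q=q[q[:,2]>zt-3]
    r=cv2.fitLine(q[:,:2].astype(np.float32),cv2.DIST_HUBER,0,.01,.01).ravel();print(n,zt,np.degrees(np.arctan2(r[1],r[0])),r.round(3))
for n,a in dict(cpost=(115,155,315,365,140,148),hpost=(115,155,100,135,140,148),ball=(258,290,190,222,150,185),gate=(140,295,135,270,130,138),catch=(145,165,330,355,90,125)).items():
    q=st(n,*a);print('  ',[np.round(t,1) for t in cv2.minAreaRect(q[:,:2].astype(np.float32))])
```

```text
railR 1513 [754.8  98.4 133. ] [726.   58.4 110. ] [782.2 137.4 140.2]
railR 138.62566416617443 55.07873 [5.72000e-01 8.20000e-01 7.55739e+02 9.72430e+01]
divider 1131 [660.9 158.  123.7] [629.7 113.9 110.3] [693.1 198.9 129.5]
divider 126.77206742711867 55.013504 [5.73000e-01 8.19000e-01 6.61603e+02 1.58842e+02]
railL 1179 [569.4 219.5 130.2] [534.4 173.9 110. ] [601.  262.5 139.7]
railL 138.3056042084379 55.664455 [5.64000e-01 8.26000e-01 5.65342e+02 2.17528e+02]
cpost 638 [714.6  33.7 144.1] [693.1  16.9 140.1] [731.   63.1 147.6]
   [array([705.1,  39. ]), array([27.1, 47.2]), np.float64(55.1)]
hpost 601 [526.7 165.9 144. ] [510.5 150.9 140.1] [541.2 181.4 146.6]
   [array([525.9, 165.9]), array([24.1, 23.8]), np.float64(55.3)]
ball 458 [512.8   1.9 169.3] [498.  -12.5 155.9] [522.4  12.1 176. ]
   [array([510.1,   0.7]), array([22.5, 25.3]), np.float64(54.4)]
gate 2875 [532.   55.8 134.1] [499.5 -58.  130. ] [543.  155.2 137.6]
   [array([520.2,  48.8]), array([213.2,  42.3]), np.float64(88.9)]
catch 183 [700.7  15.3 114.4] [689.9   6.4 109.2] [712.   29.8 124. ]
   [array([703.2,  16.9]), array([18.6, 20.1]), np.float64(59.1)]
```

Emit:
{"fn": "apply_moves", "kwargs": {"rows": [[16,3,0,0,0,0],[15,3,0,0,0,0],[0,0,12,0,0,0],[0,0,20,0,0,0],[0,0,20,0,0,0]]}}

```text
time: 4.22
tool_pos: [653.3, 60.0, 282.0]
tcp_rot: [-179.9, 0.1, 54.9]
ft_force: [-1.0, -0.4, 0.3]
finger_gap: 85.0
grip_force: 0.0
```

Emit:
{"fn": "apply_moves", "kwargs": {"rows": [[0,0,20,0,0,0],[0,0,14,0,0,0],[0,0,0,0,0,0],[0,0,0,0,0,0],[0,0,0,0,0,0]]}}

```text
time: 4.85
tool_pos: [654.7, 60.5, 251.7]
tcp_rot: [179.9, -0.1, 55.0]
ft_force: [-1.0, 0.2, 1.4]
finger_gap: 84.8
grip_force: 0.0
```

Emit:
{"fn": "apply_moves", "kwargs": {"rows": [[0,0,0,0,0,0],[0,0,0,0,0,0],[0,0,0,0,0,0],[0,0,0,0,0,0],[0,0,0,0,0,0]], "fingers": 15, "grip_force": 40}}

```text
time: 5.48
tool_pos: [654.2, 60.7, 250.8]
tcp_rot: [180.0, -0.0, 55.0]
ft_force: [-0.8, 0.9, 4.1]
finger_gap: 36.4
grip_force: 39.6
```

Emit:
{"fn": "apply_moves", "kwargs": {"rows": [[0,0,-3,0,0,0],[0,0,-3,0,0,0],[0,1.5,0,0,0,0],[6,0,0,0,0,0],[8,0,0,0,0,0]], "grip_force": 70}}

```text
time: 6.1
tool_pos: [663.4, 71.4, 255.9]
tcp_rot: [-180.0, 0.0, 55.0]
ft_force: [1.1, 0.5, -7.5]
finger_gap: 34.6
grip_force: 68.6
```

Emit:
{"fn": "apply_moves", "kwargs": {"rows": [[11,0,0,0,0,0],[11,0,0,0,0,0],[11,0,0,0,0,0],[11,0,0,0,0,0],[8,0,0,0,0,0]]}}

```text
time: 6.72
tool_pos: [693.5, 114.5, 256.2]
tcp_rot: [-180.0, -0.0, 55.0]
ft_force: [0.6, 0.6, -7.0]
finger_gap: 35.1
grip_force: 68.7
```

Emit:
{"fn": "apply_moves", "kwargs": {"rows": [[4,0,0,0,0,0],[2,0,0,0,0,0],[0,0,0,0,0,0],[0,0,2,0,0,0],[0,0,2,0,0,0]]}}

```text
time: 7.35
tool_pos: [696.5, 118.4, 252.2]
tcp_rot: [180.0, 0.0, 55.0]
ft_force: [0.4, -0.3, -6.9]
finger_gap: 35.1
grip_force: 68.7
```

Emit:
{"fn": "apply_moves", "kwargs": {"rows": [[0,0,1,0,0,0],[0,0,1,0,0,0],[0,0,0.5,0,0,0],[0,0,0,0,0,0],[0,0,0,0,0,0]]}}

```text
time: 7.98
tool_pos: [697.1, 118.6, 251.3]
tcp_rot: [179.9, -0.1, 55.0]
ft_force: [-1.9, -0.5, 5.8]
finger_gap: 34.7
grip_force: 71.0
```

Contact with the worktop. I'll release to a moderate opening, then rise.

Emit:
{"fn": "apply_moves", "kwargs": {"rows": [[0,0,0,0,0,0],[0,0,0,0,0,0],[0,0,0,0,0,0],[0,0,0,0,0,0],[0,0,-5,0,0,0]], "fingers": 75}}

```text
time: 8.6
tool_pos: [696.3, 118.6, 254.3]
tcp_rot: [-179.9, 0.0, 55.0]
ft_force: [-0.1, 0.7, -0.6]
finger_gap: 75.2
grip_force: 0.0
```

Emit:
{"fn": "apply_moves", "kwargs": {"rows": [[0,0,-18,0,0,0],[0,0,-20,0,0,0],[0,0,-20,0,0,0],[0,0,-15,0,0,0],[-20,0,0,0,0,0]]}}

```text
time: 9.22
tool_pos: [685.9, 103.1, 330.4]
tcp_rot: [179.9, -0.1, 55.1]
ft_force: [0.5, -0.8, 0.4]
finger_gap: 74.8
grip_force: 0.0
```

Emit:
{"fn": "apply_moves", "kwargs": {"rows": [[-50,0,0,0,0,0],[-55,0,0,0,0,0],[-55,0,0,0,0,0],[-25,0,0,0,0,0],[0,0,0,0,0,0]]}}

```text
time: 9.85
tool_pos: [578.4, -50.8, 329.0]
tcp_rot: [179.9, -0.0, 54.8]
ft_force: [1.2, 0.8, -0.7]
finger_gap: 75.0
grip_force: 0.0
```

Run:
```python
from h import *
s=sense();print(s['time'],np.round(s['tool_pos'],1),s['tcp_rot'])
p,d,X=cloud('wrist');cv2.imwrite('pics/w2.png',p[:,:,::-1]);np.savez('w2.npz',p=p,X=X)
for n in ('latch_ball','catch','gate_hinge','crate'):
    print(n,[(np.round(q['xyz'],1).tolist(),round(q['confidence'],2)) for q in models.place_of(n,'wrist')[:2]])
z=X[...,2];m=(z>285)&(z<305)
nn,l,st,c=cv2.connectedComponentsWithStats(m.astype(np.uint8))
for i in range(1,nn):
    if st[i,4]>100:
        q=X[l==i];print(st[i],q.mean(0).round(1),q.min(0).round(1),q.max(0).round(1))
r=models.cut_out('latch_ball','wrist')
for b in r[:1]:
    print(b['confidence'])
    q=X[b['pixels']];q=q[q[:,2]>160];print(q.mean(0),q.min(0),q.max(0),cv2.minAreaRect(q[:,:2].astype(np.float32)))
```

```text
9.85 [578.4 -50.8 329. ] [ 1.79929113e+02 -1.99467686e-02  5.48409479e+01]
latch_ball [([512.4, -1.0, 161.4], 0.87)]
catch [([710.9, 29.7, 115.4], 0.74)]
gate_hinge [([524.7, 154.4, 133.5], 0.93)]
crate []
```

View pics/w2.png

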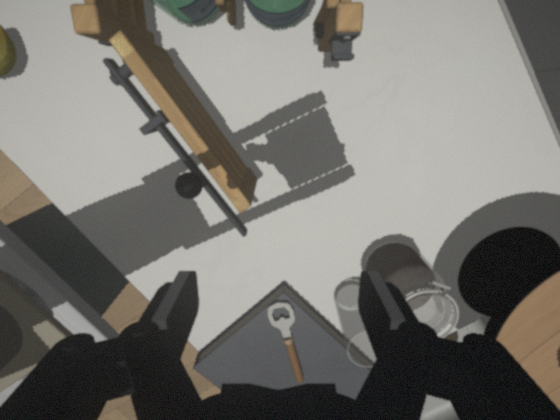

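The wrist view shows the ball at (189,185), the bar below it, the catch at (342,48) and the gate unchanged. Now I'll fit the ball sphere.

Run:
```python
import numpy as np,cv2
from scipy.optimize import least_squares
for f,(r0,r1,c0,c1) in dict(w1=(258,290,190,222),w2=(168,203,172,206)).items():
    X=np.load(f+'.npz')['X'];q=X[r0:r1,c0:c1].reshape(-1,3);q=q[(q[:,2]>163)&(q[:,2]<185)]
    r=least_squares(lambda c:np.linalg.norm(q-c,axis=1)-13,[511,1,165],loss='soft_l1')
    print(f,len(q),r.x.round(1),np.abs(r.fun).mean())
X=np.load('w2.npz')['X']
q=X[30:212,100:262].reshape(-1,3);q=q[(q[:,2]>130)&(q[:,2]<138)]
print([np.round(t,1) for t in cv2.minAreaRect(q[:,:2].astype(np.float32))],q.mean(0),np.percentile(q[:,0],[2,98]))
# catch points in crate frame
c,s=np.cos(np.radians(55.1)),np.sin(np.radians(55.1))
for f,(r0,r1,c0,c1) in dict(w1=(140,168,322,360),w2=(30,68,320,362)).items():
    q=np.load(f+'.npz')['X'][r0:r1,c0:c1].reshape(-1,3);d=q[:,:2]-[680.8,186.9]
    k=np.c_[d[:,0]*c+d[:,1]*s,-d[:,0]*s+d[:,1]*c,q[:,2]]
    k=k[(k[:,2]>80)&(k[:,2]<135)&(k[:,0]<-119)]
    print(f,len(k));
    for lo in range(-148,-118,3):
        m=k[(k[:,0]>=lo)&(k[:,0]<lo+3)]
        if len(m): print(lo,len(m),np.percentile(m[:,2],[10,50,90]).round(1),m[:,1].min().round(1),m[:,1].max().round(1))
```

```text
w1 410 [508.8  -0.6 161.8] 0.4367453720630887
w2 543 [508.9  -0.6 161.6] 0.3917380094175637
[array([520.1,  47.9]), array([213.1,  42.4]), np.float64(88.9)] [531.7137928   58.27010061 134.00021933] [509.93273561 541.6639086 ]
w1 270
-139 28 [126.  126.9 127.5] -124.9 -106.2
-136 69 [119.6 127.1 127.9] -125.5 -106.0
-133 75 [112.6 114.2 121.9] -126.1 -106.3
-130 56 [112.6 113.5 114.5] -125.8 -106.2
-127 35 [113.  113.6 114.5] -125.7 -106.1
-124 6 [112.5 113.4 113.7] -108.8 -106.5
-121 1 [132.7 132.7 132.7] -105.4 -105.4
w2 509
-139 84 [113.6 125.2 127.9] -125.7 -106.1
-136 71 [123.8 127.3 128.5] -125.4 -106.1
-133 42 [112.5 113.3 114.9] -125.4 -106.5
-130 68 [112.2 113.3 114.3] -125.8 -106.4
-127 76 [112.3 113.2 114.2] -126.0 -106.1
-124 63 [112.4 113.4 114.1] -125.9 -106.1
-121 105 [112.3 118.1 130.4] -127.5 -105.2
```

Emit:
{"fn": "apply_moves", "kwargs": {"rows": [[0.5,-42,0,0,0,0],[0.5,-43,0,0,0,0],[0,0,20,0,0,0.163],[0,0,20,0,0,0.163],[0,0,20,0,0,0.163]], "fingers": 60}}

```text
time: 10.78
tool_pos: [510.1, 1.1, 267.3]
tcp_rot: [-180.0, -0.0, 26.7]
ft_force: [-0.6, 0.4, 0.0]
finger_gap: 60.1
grip_force: 0.0
```

Emit:
{"fn": "apply_moves", "kwargs": {"rows": [[0,0,20,0,0,0.163],[0,0,20,0,0,0.163],[0,0,20,0,0,0.163],[0,0,0,0,0,0],[0,0,0,0,0,0]]}}

```text
time: 11.4
tool_pos: [510.4, 0.6, 208.6]
tcp_rot: [180.0, -0.0, -0.8]
ft_force: [0.1, -0.2, -0.9]
finger_gap: 60.2
grip_force: 0.0
```

Emit:
{"fn": "apply_moves", "kwargs": {"rows": [[-1,1,18,0,0,0],[0,0,18,0,0,0],[0,0,15,0,0,0],[0,0,11,0,0,0],[0,0,0,0,0,0]]}}

```text
time: 12.02
tool_pos: [508.0, -0.6, 144.4]
tcp_rot: [-180.0, 0.1, -1.0]
ft_force: [0.0, 0.4, 0.2]
finger_gap: 59.8
grip_force: 0.0
```

Emit:
{"fn": "apply_moves", "kwargs": {"rows": [[0,0,0,0,0,0],[0,0,0,0,0,0],[0,0,0,0,0,0],[0,0,0,0,0,0],[0,0,0,0,0,0]], "fingers": 15, "grip_force": 60}}

```text
time: 12.65
tool_pos: [509.5, -0.3, 146.5]
tcp_rot: [-180.0, -0.1, -1.0]
ft_force: [1.1, 5.7, 4.5]
finger_gap: 22.7
grip_force: 58.9
```

Emit:
{"fn": "apply_moves", "kwargs": {"rows": [[0,-1,-3,0,0,0],[0,-1.2,-3,0,0,0],[0,-1.4,-3.5,0,0,0],[0,0,0,0,0,0],[0,0,0,0,0,0]], "grip_force": 70}}

```text
time: 13.28
tool_pos: [508.5, 2.8, 155.7]
tcp_rot: [180.0, 0.1, -1.0]
ft_force: [-6.1, -1.1, 1.7]
finger_gap: 22.3
grip_force: 68.7
```

Run:
```python
from h import *
s=sense();print(s['time'],np.round(s['tool_pos'],1),s['ft_force'],s['wrist_torque'])
p,d,X=cloud('wrist')
print([(np.round(q['xyz'],1).tolist(),round(q['confidence'],2)) for q in models.place_of('latch_ball','wrist')[:2]])
cv2.imwrite('pics/w3.png',p[:,:,::-1])
```

```text
13.275 [508.5   2.8 155.7] [-6.09695696 -1.13493834  1.72015891] [0.27544855 0.86903588 0.79227779]
[([510.7, 1.5, 170.4], 0.67)]
```

View pics/w3.png

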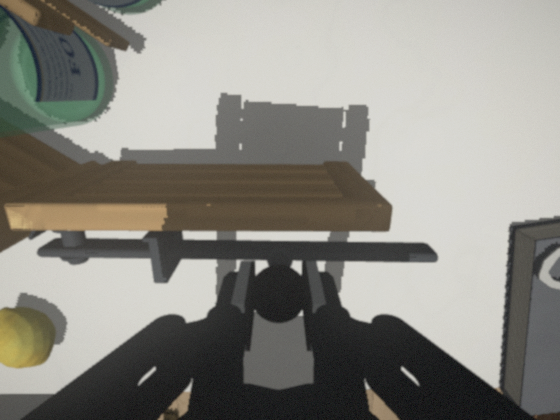

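The ball at (277,292) is firmly between the pads and the bar is lifting. I'll raise it the rest of the way, to about 0.10 rad.

Emit:
{"fn": "apply_moves", "kwargs": {"rows": [[0,-1,-2.5,0,0,0],[0,-1,-2.5,0,0,0],[0,-1,-2.3,0,0,0],[0,0,0,0,0,0],[0,0,0,0,0,0]]}}

```text
time: 14.0
tool_pos: [507.9, 5.3, 161.7]
tcp_rot: [179.9, 0.1, -1.0]
ft_force: [-4.7, -3.8, -5.9]
finger_gap: 22.3
grip_force: 68.9
```

Emit:
{"fn": "apply_moves", "kwargs": {"rows": [[6.7,0.5,0,0,0,-0.046],[6.7,0.5,0,0,0,-0.046],[6.7,0.5,0,0,0,-0.046],[6.7,0.5,0,0,0,-0.046],[6.7,0.5,0,0,0,-0.046]]}}

```text
time: 14.62
tool_pos: [541.7, 4.9, 161.6]
tcp_rot: [179.9, 0.2, 12.2]
ft_force: [-4.7, -3.4, -6.7]
finger_gap: 22.3
grip_force: 69.1
```

Emit:
{"fn": "apply_moves", "kwargs": {"rows": [[6.7,0.5,0,0,0,-0.046],[6.7,0.5,0,0,0,-0.046],[6.7,0.5,0,0,0,-0.046],[6.7,0.5,0,0,0,-0.046],[6.7,0.5,0,0,0,-0.046]]}}

```text
time: 15.25
tool_pos: [574.7, 12.3, 161.6]
tcp_rot: [179.9, 0.2, 25.4]
ft_force: [-4.1, -4.9, -6.3]
finger_gap: 22.0
grip_force: 68.9
```

Emit:
{"fn": "apply_moves", "kwargs": {"rows": [[6.7,0.5,0,0,0,-0.046],[6.7,0.5,0,0,0,-0.046],[6.7,0.5,0,0,0,-0.046],[6.7,0.5,0,0,0,-0.046],[6.7,0.5,0,0,0,-0.046]]}}

```text
time: 15.88
tool_pos: [605.1, 27.1, 161.7]
tcp_rot: [179.9, 0.1, 38.6]
ft_force: [-3.3, -5.2, -6.3]
finger_gap: 22.6
grip_force: 68.8
```

Emit:
{"fn": "apply_moves", "kwargs": {"rows": [[6.7,0.5,0,0,0,-0.046],[5,0.4,0,0,0,-0.0345],[3,0.2,0,0,0,-0.02],[0,0,0,0,0,0],[0,0,0,0,0,0]]}}

```text
time: 16.5
tool_pos: [617.2, 35.7, 161.8]
tcp_rot: [179.9, 0.1, 44.2]
ft_force: [-1.3, -6.0, -7.6]
finger_gap: 22.3
grip_force: 68.8
```

Run:
```python
from h import *
s=sense();print(s['time'],np.round(s['tool_pos'],1),s['tcp_rot'],s['ft_force'])
p,d,X=cloud('wrist');np.savez('w4.npz',p=p,X=X)
cv2.imwrite('pics/w4.png',p[:,:,::-1])
t=s['tool_pos'];a=np.degrees(np.arctan2(t[1]-150.2,t[0]-527.2));print('theta',np.radians(55.1-(a+95.9)),np.hypot(t[1]-150.2,t[0]-527.2))
print([(np.round(q['xyz'],1).tolist(),round(q['confidence'],2)) for q in models.place_of('latch_ball','wrist')[:2]])
```

```text
16.5 [617.2  35.7 161.8] [1.79920363e+02 1.00330297e-01 4.42347105e+01] [-1.30819475 -6.04877804 -7.550943  ]
theta 0.192361359704006 145.65022332572195
[([618.3, 35.8, 177.5], 0.79)]
```

View pics/w4.png

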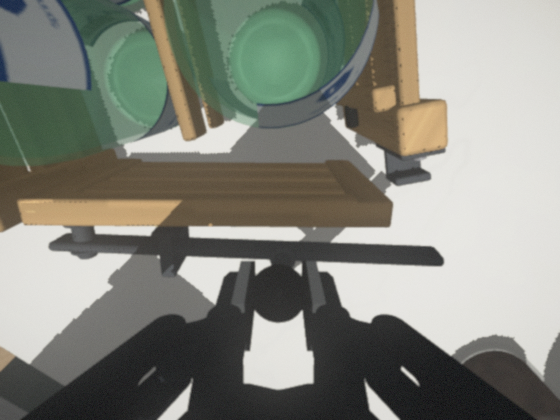

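The gate is at about 0.19 rad, the bar is raised, and the catch tooth is at (410,175). Next I'll measure the bar's slope from the cloud to confirm the lift.

Run:
```python
import numpy as np
X=np.load('w4.npz')['X']
q=X[228:268,50:442].reshape(-1,3);f=np.radians(55.1-11.02)
d=q[:,:2]-[527.2,150.2];gx=d[:,0]*np.cos(f)+d[:,1]*np.sin(f);gl=d[:,0]*np.sin(f)-d[:,1]*np.cos(f)
for lo in range(20,240,10):
    m=(gl>=lo)&(gl<lo+10)&(gx<-4)&(gx>-35)&(q[:,2]>90)
    if m.sum()>5: print(lo+5,m.sum(),np.percentile(q[m,2],[5,50,90]).round(1),np.percentile(gx[m],[5,50,95]).round(1))
```

```text
25 354 [126.4 129.4 131.4] [-22.  -12.9  -5.5]
35 528 [119.2 127.6 131.8] [-22.3 -12.1  -5.4]
45 312 [119.  130.2 132.8] [-16.5 -12.4 -11.7]
55 323 [118.9 130.9 133.5] [-16.6 -12.5 -11.7]
65 317 [120.1 132.3 134.3] [-16.6 -12.5 -11.8]
75 172 [124.5 133.8 135.2] [-17.  -13.1 -11.9]
85 778 [111.2 141.2 143. ] [-24.4 -13.   -5.4]
95 330 [122.3 133.9 136.5] [-17.  -12.7 -12. ]
105 338 [123.2 134.5 137.2] [-17.  -12.7 -12. ]
115 335 [123.8 135.5 137.9] [-16.8 -12.8 -12.1]
125 360 [124.5 136.8 139. ] [-16.7 -12.8 -11.2]
135 390 [125.1 137.7 140.8] [-16.9 -12.8  -4.3]
145 436 [126.2 143.1 153.2] [-15.3 -11.8  -8.5]
155 422 [127.  140.6 150.4] [-17.1 -12.8  -4.6]
165 352 [127.4 139.1 142.1] [-16.6 -13.  -12.2]
175 359 [128.2 139.9 142.5] [-17.4 -13.1 -12.4]
185 369 [128.3 140.7 143.3] [-17.4 -13.1 -12.5]
195 363 [129.7 141.3 143.8] [-17.2 -13.2 -12.4]
205 371 [130.3 142.1 144.6] [-17.3 -13.3 -12.6]
215 378 [130.7 142.9 145.5] [-17.4 -13.3 -12.6]
225 378 [132.  143.7 146.1] [-17.4 -13.3 -12.6]
235 152 [131.5 142.1 146.5] [-17.3 -13.4 -12.7]
```

Emit:
{"fn": "apply_moves", "kwargs": {"rows": [[0,-0.4,-1,0,0,0],[0,-0.4,-1,0,0,0],[4.1,0.4,0,0,0,-0.028],[4.1,0.4,0,0,0,-0.028],[0,0,0,0,0,0]]}}

```text
time: 17.23
tool_pos: [623.8, 43.1, 165.2]
tcp_rot: [179.9, -0.1, 47.5]
ft_force: [1.0, -3.5, 0.6]
finger_gap: 22.3
grip_force: 68.9
```

Emit:
{"fn": "apply_moves", "kwargs": {"rows": [[3,0.3,0,0,0,-0.021],[3,0.3,0,0,0,-0.021],[3,0.3,0,0,0,-0.021],[0,0,0,0,0,0],[0,0,0,0,0,0]]}}

```text
time: 17.85
tool_pos: [630.0, 48.9, 164.9]
tcp_rot: [179.9, -0.0, 51.1]
ft_force: [4.5, -0.5, 1.3]
finger_gap: 22.2
grip_force: 69.0
```

Emit:
{"fn": "apply_moves", "kwargs": {"rows": [[2,0.2,0,0,0,-0.014],[2,0.2,0,0,0,-0.014],[2,0.2,0,0,0,-0.014],[0,0,0,0,0,0],[0,0,0,0,0,0]]}}

```text
time: 18.48
tool_pos: [633.7, 52.6, 164.6]
tcp_rot: [180.0, 0.1, 53.4]
ft_force: [4.4, -2.4, 0.5]
finger_gap: 22.7
grip_force: 69.1
```

Emit:
{"fn": "apply_moves", "kwargs": {"rows": [[1,0.1,0,0,0,-0.007],[1,0.1,0,0,0,-0.007],[0,0,0,0,0,0],[0,0,0,0,0,0],[0,0,0,0,0,0]]}}

```text
time: 19.1
tool_pos: [634.6, 53.3, 164.3]
tcp_rot: [180.0, 0.1, 54.2]
ft_force: [-0.7, -12.6, 2.3]
finger_gap: 22.4
grip_force: 69.2
```

Emit:
{"fn": "apply_moves", "kwargs": {"rows": [[1,0.1,0,0,0,-0.007],[1,0.1,0,0,0,-0.007],[0,0,0,0,0,0],[0,0,0,0,0,0],[0,0,0,0,0,0]]}}

```text
time: 19.73
tool_pos: [635.7, 54.5, 164.2]
tcp_rot: [-180.0, 0.2, 55.0]
ft_force: [1.3, -8.1, -0.2]
finger_gap: 22.4
grip_force: 69.2
```

Emit:
{"fn": "apply_moves", "kwargs": {"rows": [[1,0.1,0,0,0,-0.007],[0,0,0,0,0,0],[0,0,0,0,0,0],[0,0,0,0,0,0],[0,0,0,0,0,0]]}}

```text
time: 20.35
tool_pos: [636.2, 55.1, 164.1]
tcp_rot: [-180.0, 0.2, 55.4]
ft_force: [-1.9, -11.6, 1.1]
finger_gap: 22.6
grip_force: 69.2
```

Emit:
{"fn": "apply_moves", "kwargs": {"rows": [[1,0.1,0,0,0,-0.007],[0,0,0,0,0,0],[0,0,0,0,0,0],[0,0,0,0,0,0],[0,0,0,0,0,0]]}}

```text
time: 20.98
tool_pos: [636.7, 55.6, 164.0]
tcp_rot: [-180.0, 0.2, 55.8]
ft_force: [-3.1, -14.1, 1.0]
finger_gap: 22.4
grip_force: 69.2
```

Run:
```python
from h import *
T=[];F=[]
for i in range(4):
    s=sense();T.append(s['tool_pos']);F.append(s['ft_force']);p,d,X=cloud('wrist')
np.savez('w5.npz',p=p,X=X)
cv2.imwrite('pics/w5.png',p[:,:,::-1])
t=np.mean(T,0);f=np.mean(F,0);print(s['time'],t.round(1),np.round(F,1),s['tcp_rot'])
a=np.degrees(np.arctan2(t[1]-150.2,t[0]-527.2));print('theta',np.radians(55.1-(a+95.95)),'R',np.hypot(t[1]-150.2,t[0]-527.2),'Fn',f[0]*.572+f[1]*.82,'Ft',f[0]*.82-f[1]*.572)
```

```text
21.125 [636.7  55.6 164. ] [[ -3.1 -14.1   1. ]
 [ -2.8 -11.1   0.5]
 [  0.9  -8.7   0.7]
 [ -3.6 -15.9   2.7]] [-179.97671603    0.23619591   55.80704549]
theta -0.0008091640554909633 R 144.69865584085164 Fn -11.455391431968641 Ft 5.36637233098583
```

View pics/w5.png

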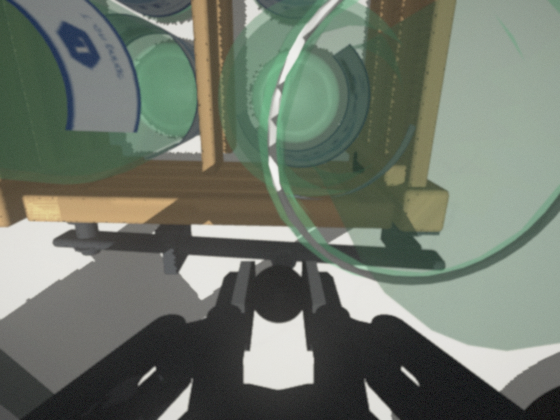

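Theta is about 0 and the normal force is about 11.5 N, which matches the buffer. The bar lies over the catch near (410,245). I'll press in about 3 mm more, carefully.

Emit:
{"fn": "apply_moves", "kwargs": {"rows": [[1,0.1,0,0,0,-0.006],[0,0,0,0,0,0],[1,0.1,0,0,0,-0.006],[0,0,0,0,0,0],[0,0,0,0,0,0]]}}

```text
time: 21.8
tool_pos: [637.8, 56.8, 163.9]
tcp_rot: [-180.0, 0.3, 56.5]
ft_force: [-5.1, -17.3, 1.2]
finger_gap: 22.6
grip_force: 69.3
```

Emit:
{"fn": "apply_moves", "kwargs": {"rows": [[1,0.1,0,0,0,-0.006],[0,0,0,0,0,0],[0,0,0,0,0,0],[0,0,0,0,0,0],[0,0,0,0,0,0]]}}

```text
time: 22.42
tool_pos: [638.3, 57.4, 163.8]
tcp_rot: [-180.0, 0.3, 56.8]
ft_force: [-1.3, -9.8, 0.6]
finger_gap: 22.7
grip_force: 69.2
```

```bash
cat > m.py <<'E'
from h import *
T=[];F=[]
for i in range(4):
    s=sense();T.append(s['tool_pos']);F.append(s['ft_force']);eyes.snapshot('top')
t=np.mean(T,0);f=np.mean(F,0);print(s['time'],t.round(1),f.round(1),s['tcp_rot'],s['finger_gap'])
a=np.degrees(np.arctan2(t[1]-150.2,t[0]-527.2));print('theta',np.radians(55.1-(a+95.95)),'R',np.hypot(t[1]-150.2,t[0]-527.2),'Fn',f[0]*.572+f[1]*.82,'Ft',f[0]*.82-f[1]*.572)
E
python3 m.py
```

```text
22.575 [638.3  57.4 163.8] [ -2.6 -13.2   0.7] [-179.95478677    0.29912413   56.81450227] 22.27548600342086
theta -0.017321107594177796 R 144.78788905228834 Fn -12.32903117331169 Ft 5.416408823462625
```

Emit:
{"fn": "apply_moves", "kwargs": {"rows": [[1,0.1,0,0,0,-0.004],[0,0,0,0,0,0],[0.5,0,0,0,0,0],[0,0,0,0,0,0],[0,0,0,0,0,0]]}}

```text
time: 23.25
tool_pos: [639.1, 59.0, 163.6]
tcp_rot: [-179.9, 0.3, 57.1]
ft_force: [-3.0, -11.5, 0.4]
finger_gap: 22.6
grip_force: 69.2
```

```bash
python3 m.py
```

```text
23.4 [639.1  59.  163.6] [ -3.1 -12.1   0.1] [-179.91802296    0.28299302   57.08147046] 22.575081009393593
theta -0.029207777627502835 R 144.31215512396093 Fn -11.696382818939076 Ft 4.388935554985355
```

Run:
```python
from h import *
p,d,X=cloud('wrist');np.savez('w6.npz',p=p,X=X,d=d)
from scipy.optimize import least_squares
ims={'w4':cv2.imread('pics/w4.png'),'w5':cv2.imread('pics/w5.png'),'w6':p[:,:,::-1].copy()}
ref=cv2.imread('pics/w4.png')
for n,im in ims.items():
    for nm,(r0,r1,c0,c1) in dict(ball=(262,325,250,306),gate=(195,232,60,200)).items():
        t=ref[r0:r1,c0:c1];P=25
        m=cv2.matchTemplate(im[r0-P:r1+P,c0-P:c1+P],t,cv2.TM_CCOEFF_NORMED);_,v,_,l=cv2.minMaxLoc(m);print(n,nm,l[0]-P,l[1]-P,round(v,2))
c,s_=np.cos(np.radians(55.1)),np.sin(np.radians(55.1))
def prof(X,n,r,rng=(-160,-60)):
    q=X[r[0]:r[1],r[2]:r[3]].reshape(-1,3);q=q[(q[:,2]>130)&(q[:,2]<138)];dd=q[:,:2]-[680.8,186.9]
    k=np.c_[dd[:,0]*c+dd[:,1]*s_,-dd[:,0]*s_+dd[:,1]*c]
    for lo in range(-100,110,20):
        m=k[(k[:,1]>=lo)&(k[:,1]<lo+20)]
        if len(m)>10: print(n,lo,len(m),np.percentile(m[:,0],[3,97]).round(1))
for n in ('w5','w6'): prof(np.load(n+'.npz')['X'],n,(170,235,20,400))
```

```text
w4 ball 0 0 1.0
w4 gate 0 0 1.0
w5 ball 0 0 0.94
w5 gate 2 -3 0.83
w6 ball 0 8 0.92
w6 gate 4 0 0.71
w5 -80 660 [-118.1  -86.5]
w5 -60 376 [-117.6  -88.3]
w5 -40 915 [-117.5 -102.8]
w5 -20 1025 [-117.4 -102.6]
w5 0 1068 [-118.2 -102.4]
w5 20 1070 [-117.8 -102.2]
w5 40 1012 [-116.8 -102.1]
w5 60 1078 [-118.5 -101.9]
w5 80 1032 [-116.6 -101.7]
w5 100 182 [-116.4 -101.5]
w6 -80 610 [-117.5  -81.6]
w6 -60 142 [-117.7 -103.1]
w6 -40 957 [-117.7 -102.9]
w6 -20 1006 [-117.5 -102.6]
w6 0 1065 [-118.1 -102.5]
w6 20 1061 [-118.  -102.3]
w6 40 1023 [-116.9 -102. ]
w6 60 1063 [-118.5 -101.9]
w6 80 1026 [-116.6 -101.7]
w6 100 212 [-116.3 -100.8]
```

The ball slid about 4 mm back in the pads and the gate stayed at about 0, so the grip is too weak. I'll raise it to 120 N and press in again.

Emit:
{"fn": "apply_moves", "kwargs": {"rows": [[0,0,0,0,0,0],[0,0,0,0,0,0],[1,0,0,0,0,0],[0,0,0,0,0,0],[0,0,0,0,0,0]], "grip_force": 120}}

```text
time: 24.12
tool_pos: [639.5, 59.4, 163.6]
tcp_rot: [-179.9, 0.3, 57.1]
ft_force: [-3.2, -14.5, -0.2]
finger_gap: 20.9
grip_force: 117.7
```

Emit:
{"fn": "apply_moves", "kwargs": {"rows": [[1,0,0,0,0,0],[0,0,0,0,0,0],[0,0,0,0,0,0],[0,0,0,0,0,0],[0,0,0,0,0,0]]}}

```text
time: 24.75
tool_pos: [639.9, 59.9, 163.6]
tcp_rot: [-179.9, 0.4, 57.1]
ft_force: [-5.4, -16.5, 0.9]
finger_gap: 20.6
grip_force: 117.7
```

```bash
cat > n.py <<'E'
from h import *
T=[];F=[];D=[]
ref=cv2.imread('pics/w4.png');r0,r1,c0,c1=262,325,250,306;P=25
for i in range(4):
    s=sense();T.append(s['tool_pos']);F.append(s['ft_force']);p,d=eyes.snapshot('wrist')
    m=cv2.matchTemplate(p[r0-P:r1+P,c0-P:c1+P,::-1].copy(),ref[r0:r1,c0:c1],cv2.TM_CCOEFF_NORMED);_,v,_,l=cv2.minMaxLoc(m);D.append([l[0]-P,l[1]-P,round(v,2)])
t=np.mean(T,0);f=np.mean(F,0);slip=D[-1][1]*26/56
t2=t.copy();t2[:2]-=slip*np.array([.56,.83])
a=np.degrees(np.arctan2(t2[1]-150.2,t2[0]-527.2))
print(s['time'],t.round(1),f.round(1),s['tcp_rot'][2],s['grip_force'],s['finger_gap'],D[-1],'slip',round(slip,1),'theta',np.radians(55.1-(a+95.95)).round(4),'Fn',f[0]*.572+f[1]*.82,'Ft',f[0]*.82-f[1]*.572)
E
python3 n.py
```

```text
24.9 [639.9  59.9 163.6] [ -4.8 -15.9   0.8] 57.079912680945114 117.70949721336365 20.769795673587847 [0, 8, 0.89] slip 3.7 theta -0.0119 Fn -15.777402398860334 Ft 5.09382416750256
```

Emit:
{"fn": "apply_moves", "kwargs": {"rows": [[1,0,0,0,0,0],[0,0,0,0,0,0],[0,0,0,0,0,0],[0,0,0,0,0,0],[0,0,0,0,0,0]]}}

```text
time: 25.58
tool_pos: [640.3, 60.4, 163.5]
tcp_rot: [-179.9, 0.4, 57.1]
ft_force: [-4.7, -16.9, 1.0]
finger_gap: 20.7
grip_force: 117.7
```

```bash
python3 n.py
```

```text
25.725 [640.4  60.4 163.5] [ -5.1 -17.3   1.4] 57.076055642780545 117.71054148674011 20.438074408497023 [0, 8, 0.89] slip 3.7 theta -0.0163 Fn -17.09208802548133 Ft 5.744208149518048
```

Emit:
{"fn": "apply_moves", "kwargs": {"rows": [[1,0,0,0,0,0],[0,0,0,0,0,0],[0,0,0,0,0,0],[0,0.8,2,0,0,0],[0,0,0,0,0,0]]}}

```text
time: 26.4
tool_pos: [641.3, 60.7, 162.4]
tcp_rot: [-179.9, 0.4, 57.1]
ft_force: [-10.9, -17.5, 7.7]
finger_gap: 20.7
grip_force: 118.5
```

Emit:
{"fn": "apply_moves", "kwargs": {"rows": [[0,0.8,1.5,0,0,0],[0,0.6,1.5,0,0,0],[0,0,0,0,0,0],[0,0,0,0,0,0],[0,0,0,0,0,0]]}}

```text
time: 27.02
tool_pos: [641.7, 60.6, 161.9]
tcp_rot: [-179.8, 0.4, 57.1]
ft_force: [-23.2, -16.5, 24.1]
finger_gap: 20.8
grip_force: 120.2
```

```bash
python3 n.py
```

```text
27.175 [641.7  60.6 161.9] [-22.7 -16.1  24.5] 57.105251953098296 120.22471189498901 20.840078981734653 [-1, 9, 0.79] slip 4.2 theta -0.0202 Fn -26.132552976502662 Ft -9.391263905363973
```

The bar came down on top of the tooth, so the gate isn't in far enough. I'll raise it again.

Emit:
{"fn": "apply_moves", "kwargs": {"rows": [[0,-0.8,-2,0,0,0],[0,-0.8,-2,0,0,0],[0,-0.6,-1,0,0,0],[0,0,0,0,0,0],[0,0,0,0,0,0]]}}

```text
time: 27.85
tool_pos: [640.8, 60.9, 163.6]
tcp_rot: [-179.9, 0.4, 57.1]
ft_force: [-5.8, -18.3, 2.2]
finger_gap: 20.7
grip_force: 117.7
```

```bash
python3 n.py
python3 - <<'E'
from h import *
p,d,X=cloud('wrist');np.savez('w7.npz',p=p,X=X)
cv2.imwrite('pics/w7.png',cv2.convertScaleAbs(cv2.resize(p[180:300,20:480],(800,400*800//1533),interpolation=cv2.INTER_CUBIC),alpha=1.3)[:,:,::-1])
c,s_=np.cos(np.radians(55.1)),np.sin(np.radians(55.1))
q=X[180:300,20:460].reshape(-1,3);dd=q[:,:2]-[680.8,186.9]
k=np.c_[dd[:,0]*c+dd[:,1]*s_,-dd[:,0]*s_+dd[:,1]*c,q[:,2]]
for lo in range(-130,100,15):
    m=k[(k[:,1]>=lo)&(k[:,1]<lo+15)]
    g=m[(m[:,2]>130.5)&(m[:,2]<138)&(m[:,0]>-122)];b=m[(m[:,0]<-123)&(m[:,0]>-145)&(m[:,2]>100)&(m[:,2]<150)]
    print(lo,'gate front',len(g) and np.percentile(g[:,0],[3]).round(1),'bar',len(b) and np.percentile(b[:,0],[5,50,95]).round(1),len(b) and np.percentile(b[:,2],[10,50,90]).round(1))
E
```

```text
28.0 [640.8  60.9 163.5] [ -6.  -18.3   2. ] 57.06710815693834 117.72090911865234 20.663010013924513 [0, 8, 0.87] slip 3.7 theta -0.0213 Fn -18.43348621993834 Ft 5.508967139860392
-130 gate front 0 bar 0 0
-115 gate front 0 bar 0 0
-100 gate front 0 bar 0 0
-85 gate front [-84.6] bar [-132.9 -129.2 -128.1] [130.4 142.2 143.8]
-70 gate front [-115.7] bar [-132.7 -128.8 -128.1] [129.8 138.5 143.3]
-55 gate front 0 bar [-128.5 -127.9 -127.4] [142.1 145.2 148.2]
-40 gate front [-115.5] bar [-133.3 -129.  -127.4] [127.7 138.5 143.9]
-25 gate front [-115.6] bar [-132.9 -129.1 -128.4] [126.1 135.4 139.3]
-10 gate front [-115.6] bar [-133.4 -129.3 -128.5] [125.  135.1 138.3]
5 gate front [-116.9] bar [-141.8 -129.9 -126.6] [122.5 135.5 142.5]
20 gate front [-116.9] bar [-141.4 -131.  -124.7] [126.2 141.7 142.9]
35 gate front [-115.9] bar [-133.7 -129.5 -128.8] [121.3 131.6 134.6]
50 gate front [-116.] bar [-133.7 -129.6 -128.9] [120.3 130.4 133.2]
65 gate front [-118.3] bar [-139.7 -129.6 -124.1] [123.  128.4 131.9]
80 gate front [-116.5] bar [-134.3 -130.1 -129. ] [120.7 129.2 130.9]
95 gate front [-116.2] bar 0 0
```

View pics/w7.png

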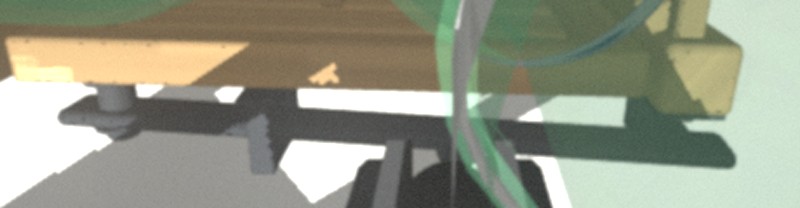

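The picture shows the bar nose over the catch at about (680,140). I'll press in about 1.5 mm more before lowering.

Emit:
{"fn": "apply_moves", "kwargs": {"rows": [[1,0,0,0,0,0],[0,0,0,0,0,0],[0,0,0,0,0,0],[0,0,0,0,0,0],[0,0,0,0,0,0]]}}

```text
time: 28.72
tool_pos: [641.2, 61.4, 163.5]
tcp_rot: [-179.9, 0.5, 57.1]
ft_force: [-6.4, -20.2, 1.9]
finger_gap: 21.0
grip_force: 117.8
```

```bash
python3 n.py
```

```text
28.875 [641.2  61.3 163.5] [ -6.1 -20.7   1.5] 57.06563187017587 117.83866882324219 20.677772680563965 [0, 8, 0.84] slip 3.7 theta -0.0254 Fn -20.445811549696245 Ft 6.808242418211909
```

Run:
```python
from h import *
p,d,X=cloud('top')
z=X[...,2]
r=models.place_of('bottle_out_mid','top');print([(np.round(q['xyz'],1),q['confidence']) for q in r])
m=(z>285)&(z<305);m[:, :150]=0;m[:,300:]=0
nn,l,st,cc=cv2.connectedComponentsWithStats(m.astype(np.uint8))
for i in range(1,nn):
    if st[i,4]>20:
        q=X[l==i];print(st[i],q.mean(0).round(1),q.min(0).round(1),q.max(0).round(1))
cv2.imwrite('pics/t8.png',cv2.convertScaleAbs(cv2.resize(p[60:260,120:360],(720,600),interpolation=cv2.INTER_CUBIC),alpha=1.8)[:,:,::-1])
```

```text
[(array([637.4,  52.2, 175.8]), 0.53), (array([697.8, 112. , 148.4]), 0.46)]
[150  37 150  12 583] [927.2 131.6 294.8] [919.9 -56.3 285.1] [930.7 289.9 305. ]
[183 111  12  15 131] [747.8 195.4 296.9] [733.  182.2 286.7] [763.7 208.  301.3]
[156 148  15  14 168] [665.5 250.7 297. ] [650.8 236.3 285. ] [680.3 267.7 302.3]
[190 173   3  10  22] [612.1 188.1 297.3] [602.1 185.6 294.5] [621.5 191.4 301.5]
```

View pics/t8.png

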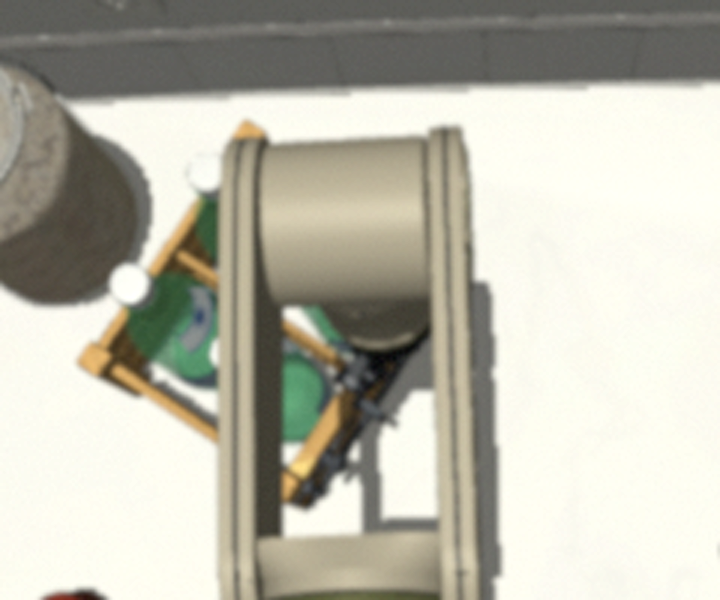

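Run:
```python
from h import *
k=eyes.get_calibration('wrist');m=np.array(k['mount']);print(m.round(3))
s=sense();R=Ro.from_euler('xyz',s['tcp_rot'],degrees=True).as_matrix()
cw=R@m[:3,3]+s['tool_pos'];d=cw[:2]-[680.8,186.9];print('cam world',cw.round(1),'crate',(d@[.572,.82]).round(1),(d@[-.82,.572]).round(1))
r=models.place_of('bottle_out_mid','wrist');
p,dd,X=cloud('wrist')
for n in('bottle_out_mid','bottle_next_mid','bay_home','catch','gate_hinge'):
    print(n,[(np.round(q['xyz'],1),round(q['confidence'],2)) for q in models.place_of(n,'wrist')][:3])
print('min depth',np.nanmin(dd[dd>0]));v=X[:240].reshape(-1,3);v=v[v[:,2]>150];print(len(v),v.mean(0) if len(v) else '')
```

```text
[[-0.00000e+00 -9.44000e-01 -3.29000e-01  8.50510e+01]
 [ 1.00000e+00 -1.00000e-03  1.00000e-03 -5.50000e-02]
 [-1.00000e-03 -3.29000e-01  9.44000e-01 -1.43129e+02]
 [ 0.00000e+00  0.00000e+00  0.00000e+00  1.00000e+00]]
cam world [688.2 133.6 305.9] crate -39.5 -36.5
bottle_out_mid []
bottle_next_mid []
bay_home []
catch []
gate_hinge [(array([527.5, 154.5, 135.3]), 0.72)]
min depth 50.000328
54332 [661.37252734 144.62288172 205.74311388]
```

The optical centre of the wrist camera sits only about 10 mm above the bottle's cap, so it could have touched there when I lowered. I'll turn the tool about the ball so the camera moves between the two caps.

Emit:
{"fn": "apply_moves", "kwargs": {"rows": [[0,-0.4,0,0,0,-0.11],[0,-0.4,0,0,0,-0.11],[0,-0.4,0,0,0,-0.11],[0,-0.4,0,0,0,-0.11],[0,-0.4,0,0,0,-0.11]]}}

```text
time: 30.0
tool_pos: [640.5, 67.0, 164.0]
tcp_rot: [-179.9, -0.0, 88.9]
ft_force: [0.5, 0.9, -1.3]
finger_gap: 15.0
grip_force: 0.0
```

```bash
python3 n.py
python3 - <<'E'
from h import *
s=sense();print(s['wrist_torque'])
p,d,X=cloud('wrist');np.savez('w9.npz',p=p,X=X,d=d)
c,s_=np.cos(np.radians(55.1)),np.sin(np.radians(55.1))
q=X.reshape(-1,3);dd=q[:,:2]-[680.8,186.9]
k=np.c_[dd[:,0]*c+dd[:,1]*s_,-dd[:,0]*s_+dd[:,1]*c,q[:,2]]
m=(k[:,2]>275)&(k[:,2]<310);print(m.sum(),k[m].mean(0) if m.any() else '')
for lo in range(-130,100,15):
    m=k[(k[:,1]>=lo)&(k[:,1]<lo+15)]
    b=m[(m[:,0]<-123)&(m[:,0]>-145)&(m[:,2]>100)&(m[:,2]<150)]
    print(lo,'bar',len(b) and np.percentile(b[:,0],[5,50,95]).round(1),len(b) and np.percentile(b[:,2],[10,50,90]).round(1))
for n in('bottle_out_mid','bottle_next_mid','latch_ball','catch'):
    print(n,[(np.round(q['xyz'],1),round(q['confidence'],2)) for q in models.place_of(n,'wrist')][:3])
E
```

```text
30.15 [640.6  67.  164. ] [-0.2  0.3 -0. ] 88.57606189042771 0.0 15.050747685713912 [25, 9, 0.33] slip 4.2 theta -0.0502 Fn 0.18931853161361198 Ft -0.31814288759162906
[0.01387766 0.01680231 0.00610722]
0 
-130 bar [-132.6 -131.3 -126.8] [112.9 113.8 118.3]
-115 bar [-139.5 -132.4 -124.4] [111.7 114.3 126.4]
-100 bar [-139.5 -138.5 -137.4] [103.4 117.3 128.6]
-85 bar 0 0
-70 bar [-144.6 -140.1 -133.5] [104.5 134.5 135.3]
-55 bar [-143.4 -133.4 -129. ] [107.5 134.1 135.2]
-40 bar [-137.7 -129.4 -126.1] [106.3 133.5 135.1]
-25 bar [-138.4 -127.9 -123.6] [107.7 134.1 135.2]
-10 bar [-136.  -128.  -123.3] [107.4 134.4 135.3]
5 bar [-134.7 -129.4 -123.5] [133.8 134.6 139.1]
20 bar [-143.9 -132.5 -124.1] [128.8 135.3 142.9]
35 bar [-144.2 -141.  -123.7] [118.2 129.4 134.9]
50 bar [-143.2 -139.  -123.8] [118.2 129.4 134.3]
65 bar [-141.7 -136.2 -124.5] [122.  129.  131.6]
80 bar [-140.5 -133.7 -130.2] [121.4 129.8 132. ]
95 bar [-136.5 -133.  -131.9] [120.1 129.9 131.7]
bottle_out_mid []
bottle_next_mid []
latch_ball []
catch [(array([708.9,  31.1, 112.8]), 0.77), (array([680.8, 184.9,  -1.9]), 0.39)]
```

The ball slipped out when I turned the tool. I'll rise, find it again and regrip at the full 120 N, with the tool yawed so the camera clears the caps.

Emit:
{"fn": "apply_moves", "kwargs": {"rows": [[0,0,-10,0,0,0],[0,0,-20,0,0,0],[0,0,-30,0,0,0],[0,0,-30,0,0,0],[0,0,-10,0,0,0]], "fingers": 60}}

```text
time: 31.08
tool_pos: [642.9, 66.4, 269.2]
tcp_rot: [179.7, -0.0, 88.6]
ft_force: [-0.1, 0.6, 0.9]
finger_gap: 59.9
grip_force: 0.0
```

```bash
cat > b.py <<'E'
from h import *
from scipy.optimize import least_squares
s=sense();print(s['time'],np.round(s['tool_pos'],1),s['tcp_rot'],s['finger_gap'])
p,d,X=cloud('wrist');np.savez('w10.npz',p=p,X=X)
bx=[(np.round(q['xyz'],1),round(q['confidence'],2)) for q in models.place_of('latch_ball','wrist')];print(bx)
z=X[...,2]
c,s_=np.cos(np.radians(55.1)),np.sin(np.radians(55.1))
dd=X[...,:2]-[680.8,186.9];k=np.dstack([dd[...,0]*c+dd[...,1]*s_,-dd[...,0]*s_+dd[...,1]*c,z])
rad=np.hypot(X[...,0]-527.2,X[...,1]-150.2)
m=(z>158)&(z<196)&(rad>130)&(rad<170)&(k[...,0]<-110)&(p.max(-1)<70)
nn,l,st,cc=cv2.connectedComponentsWithStats(m.astype(np.uint8))
for i in range(1,nn):
    if st[i,4]>150:
        q=X[l==i];r=least_squares(lambda c:np.linalg.norm(q-c,axis=1)-13,q.mean(0)-[0,0,8],loss='soft_l1')
        b=r.x;a=np.degrees(np.arctan2(b[1]-150.2,b[0]-527.2));print(st[i],b.round(1),np.abs(r.fun).mean().round(2),'theta',np.radians(55.1-a-95.7).round(3))
for y in (-51.5,50):
    for zz in (285,200,150):
        m=(np.hypot(k[...,0]+47,k[...,1]-y)<50)&(abs(z-zz)<12)
        if m.sum()>30: print('bottle',y,zz,m.sum(),k[m].mean(0).round(1),k[m].min(0).round(1),k[m].max(0).round(1))
E
python3 b.py
```

```text
31.075 [642.9  66.4 269.2] [ 1.79652311e+02 -1.90676613e-02  8.86464445e+01] 59.94056556540103
[(array([626.7,  33.4, 162.4]), 0.78)]
[239 231  30  29 621] [622.4  32.5 161.8] 0.42 theta 0.182
bottle -51.5 285 2987 [-59.  -46.9 288.1] [-96.5 -71.2 273. ] [-35.3 -36.2 297. ]
bottle -51.5 200 2376 [-50.8 -35.8 200. ] [-84.9 -72.9 188. ] [-19.3 -20.4 212. ]
bottle -51.5 150 387 [-49.8 -18.3 152.5] [-88.1 -38.8 138. ] [-14.3 -12.2 162. ]
bottle 50 285 2365 [-50.   42.4 288.9] [-63.3  35.1 273. ] [-33.7  65.  297. ]
bottle 50 200 2602 [-47.   33.4 200.4] [-79.   17.3 188. ] [-15.4  71.3 212. ]
bottle 50 150 175 [-49.5  15.8 153.8] [-83.4  10.5 139. ] [-14.7  34.  162. ]
```

Emit:
{"fn": "apply_moves", "kwargs": {"rows": [[-17.4,-9.7,0,0,0,0],[-17,-10,15,0,0,0],[0,0,35,0,0,0],[0,0,35,0,0,0],[0,0,26,0,0,0]]}}

```text
time: 31.8
tool_pos: [618.4, 31.2, 149.9]
tcp_rot: [-179.7, 0.0, 88.6]
ft_force: [1.0, 0.1, 0.8]
finger_gap: 59.5
grip_force: 0.0
```

Emit:
{"fn": "apply_moves", "kwargs": {"rows": [[0,0,12,0,0,0],[0,0,0,0,0,0],[0,0,0,0,0,0],[0,0,0,0,0,0],[0,0,0,0,0,0]]}}

```text
time: 32.42
tool_pos: [621.4, 32.4, 142.6]
tcp_rot: [179.9, 0.0, 88.7]
ft_force: [-0.3, 0.6, -0.7]
finger_gap: 59.9
grip_force: 0.0
```

Emit:
{"fn": "apply_moves", "kwargs": {"rows": [[0,0,0,0,0,0],[0,0,0,0,0,0],[0,0,0,0,0,0],[0,0,0,0,0,0],[0,0,0,0,0,0]], "fingers": 10, "grip_force": 120}}

```text
time: 33.05
tool_pos: [621.0, 32.1, 141.9]
tcp_rot: [180.0, 0.0, 88.7]
ft_force: [-1.6, -3.5, 3.2]
finger_gap: 21.1
grip_force: 117.3
```

```bash
python3 n.py; python3 b.py | head -3
```

```text
33.2 [621.   32.1 141.9] [-1.4 -3.2  4.2] 88.65359725653335 117.30435132980347 21.48954502383231 [0, 8, 0.88] slip 3.7 theta 0.2099 Fn -3.421078240404785 Ft 0.6429812664118524
33.25 [621.   32.1 141.9] [1.79977621e+02 2.27450305e-02 8.86522316e+01] 21.588439074489195
[]
[ 218  271  179   90 6321] [625.8  40.8 180.7] 6.59 theta 0.128
```

Gripped, with the ball well inside the pads. Lifting the bar again along its arc.

Emit:
{"fn": "apply_moves", "kwargs": {"rows": [[1,-1.1,-3.3,0,0,0],[1,-1.1,-3.3,0,0,0],[1,-1,-3.3,0,0,0],[0.9,-0.9,-3.2,0,0,0],[0.9,-0.9,-3.2,0,0,0]]}}

```text
time: 33.98
tool_pos: [616.8, 36.3, 157.5]
tcp_rot: [179.9, 0.1, 88.6]
ft_force: [2.4, -0.5, -1.1]
finger_gap: 21.3
grip_force: 118.0
```

Emit:
{"fn": "apply_moves", "kwargs": {"rows": [[0,0,0,0,0,0],[0,0,0,0,0,0],[0,0,0,0,0,0],[0,0,0,0,0,0],[0,0,0,0,0,0]]}}

```text
time: 34.6
tool_pos: [616.9, 36.6, 157.9]
tcp_rot: [179.9, 0.0, 88.6]
ft_force: [3.8, 4.8, -3.1]
finger_gap: 21.6
grip_force: 118.0
```

```bash
python3 n.py
```

```text
34.75 [616.9  36.6 157.9] [ 4.1 -8.4  0.5] 88.6114346511468 119.72479104995728 21.28418519841093 [0, 7, 0.9] slip 3.2 theta 0.2109 Fn -4.545809818158364 Ft 8.152125859642934
```

Emit:
{"fn": "apply_moves", "kwargs": {"rows": [[2.7,3.1,0,0,0,-0.028],[2.7,3.1,0,0,0,-0.028],[2.7,3.1,0,0,0,-0.028],[2.7,3.1,0,0,0,-0.028],[2,2.3,0,0,0,-0.02]]}}

```text
time: 35.42
tool_pos: [631.5, 49.9, 158.0]
tcp_rot: [179.9, 0.1, 96.2]
ft_force: [7.5, -17.1, 4.2]
finger_gap: 21.4
grip_force: 120.0
```

Emit:
{"fn": "apply_moves", "kwargs": {"rows": [[1,1.2,0,0,0,-0.01],[1,1.2,0,0,0,-0.01],[1,1.2,0,0,0,-0.01],[1,1.2,0,0,0,-0.01],[0,0,0,0,0,0]]}}

```text
time: 36.05
tool_pos: [634.9, 53.1, 157.5]
tcp_rot: [-180.0, 0.1, 98.4]
ft_force: [-0.1, -12.6, -0.7]
finger_gap: 21.3
grip_force: 118.8
```

```bash
python3 n.py
```

```text
36.2 [634.8  53.1 157.5] [  2.5 -16.7   1.6] 98.41732254197747 119.52888250350952 20.867226191460798 [0, 7, 0.89] slip 3.2 theta 0.0434 Fn -12.288232145123846 Ft 11.564914068447173
```

Emit:
{"fn": "apply_moves", "kwargs": {"rows": [[0.7,0.8,0,0,0,-0.006],[0.7,0.8,0,0,0,-0.006],[0.7,0.8,0,0,0,-0.006],[0.7,0.8,0,0,0,-0.006],[0,0,0,0,0,0]]}}

```text
time: 36.88
tool_pos: [637.1, 55.5, 157.2]
tcp_rot: [-179.9, 0.2, 99.8]
ft_force: [2.3, -27.0, 4.4]
finger_gap: 21.1
grip_force: 120.1
```

Emit:
{"fn": "apply_moves", "kwargs": {"rows": [[0.7,0.8,0,0,0,-0.006],[0.7,0.8,0,0,0,-0.006],[0,0,0,0,0,0],[0,0,0,0,0,0],[0,0,0,0,0,0]]}}

```text
time: 37.5
tool_pos: [638.2, 56.8, 157.1]
tcp_rot: [-179.9, 0.2, 100.4]
ft_force: [-4.0, -5.7, -1.4]
finger_gap: 21.3
grip_force: 118.5
```

```bash
python3 n.py
```

```text
37.65 [638.2  56.7 157.1] [ -0.8 -19.8   1.5] 100.43521008825628 120.0603175163269 21.573355492673887 [0, 8, 0.89] slip 3.7 theta 0.0123 Fn -16.675313069990185 Ft 10.627869474383637
```

Emit:
{"fn": "apply_moves", "kwargs": {"rows": [[0.3,-0.3,-1,0,0,0],[0.7,0.8,0,0,0,0],[0.7,0.8,0,0,0,0],[0,0,0,0,0,0],[0,0,0,0,0,0]]}}

```text
time: 38.33
tool_pos: [635.9, 62.0, 156.8]
tcp_rot: [-179.5, -0.1, 100.5]
ft_force: [-15.4, -3.4, 4.2]
finger_gap: 21.1
grip_force: 122.2
```

```bash
python3 n.py
```

```text
38.475 [635.9  62.  156.8] [-15.4  -3.6   4.8] 100.54796708940997 122.22741365432739 20.997352068430917 [0, 20, 0.89] slip 9.3 theta 0.0347 Fn -11.732362021457122 Ft -10.55298631821845
```

Run:
```python
import numpy as np
from scipy.spatial.transform import Rotation as Ro
z=np.load('w4.npz');X=z['X']
R=Ro.from_euler('xyz',[179.92,.1,44.23],degrees=True).as_matrix();q=((X-[617.2,35.7,161.8])@R).reshape(-1,3)
q=q[np.isfinite(q[:,0])&(q[:,2]<5)&(np.abs(q[:,0])<45)]
for lo in range(-110,5,10):
    m=q[(q[:,2]>=lo)&(q[:,2]<lo+10)]
    if len(m): print(lo,len(m),m[:,1].min().round(),m[:,1].max().round(),m[:,0].min().round(),m[:,0].max().round())
```

```text
-100 15 -19.0 20.0 18.0 18.0
-90 7865 -62.0 62.0 5.0 19.0
-80 9900 -59.0 59.0 -7.0 19.0
-70 5812 -54.0 54.0 -13.0 18.0
-60 7861 -48.0 48.0 -13.0 15.0
-50 2247 -43.0 43.0 -8.0 15.0
-40 1297 -25.0 25.0 -12.0 12.0
-30 2758 -25.0 25.0 -11.0 12.0
-20 1483 -25.0 25.0 -11.0 13.0
-10 304 -24.0 24.0 3.0 12.0
0 2 1.0 2.0 4.0 4.0
```

Emit:
{"fn": "apply_moves", "kwargs": {"rows": [[0,0,0,0,0,0],[0,0,0,0,0,0],[0,0,-10,0,0,0],[0,0,-25,0,0,0],[-15,0,-35,0,0,-0.18]], "fingers": 60}}

```text
time: 39.15
tool_pos: [641.9, 48.2, 229.4]
tcp_rot: [-180.0, -0.1, 111.1]
ft_force: [0.5, -0.7, 0.5]
finger_gap: 59.7
grip_force: 0.0
```

Emit:
{"fn": "apply_moves", "kwargs": {"rows": [[0,0,-25,0,0,-0.18],[0,0,-10,0,0,-0.05],[0,0,0,0,0,0],[0,0,0,0,0,0],[0,0,0,0,0,0]]}}

```text
time: 39.78
tool_pos: [641.9, 47.3, 262.9]
tcp_rot: [-179.9, -0.1, 124.0]
ft_force: [-0.2, 0.1, 0.2]
finger_gap: 59.8
grip_force: 0.0
```

```bash
python3 b.py
```

```text
39.775 [641.9  47.3 262.9] [-1.79931610e+02 -5.21896046e-02  1.24023929e+02] 59.80683616179596
[(array([639.9,  44.2, 162. ]), 0.93)]
[257 190  33  33 821] [637.8  46.8 161.8] 0.38 theta 0.043
bottle -51.5 285 3844 [-59.1 -44.2 287. ] [-96.8 -66.8 273. ] [-36.2 -35.8 297. ]
bottle -51.5 200 2847 [-61.8 -36.9 200.1] [-84.8 -84.  188. ] [-21.2 -20.2 212. ]
bottle -51.5 150 818 [-68.4 -24.  151.5] [-91.7 -66.3 138.1] [-23.8 -12.1 162. ]
bottle 50 285 1245 [-55.3  39.6 282.7] [-62.9  35.2 273. ] [-41.3  47.4 297. ]
bottle 50 200 2785 [-62.9  39.1 200.1] [-79.4  17.7 188. ] [-18.3  72.1 212. ]
bottle 50 150 469 [-79.8  40.6 152.3] [-87.6  11.3 138.4] [-49.4  80.6 162. ]
```

The regrip will be with the closing line near the gate's normal, so the pads push the ball directly. The inner knuckle will point between the bottles, at tool yaw about 170°.

Emit:
{"fn": "apply_moves", "kwargs": {"rows": [[1.9,-3.7,0,0,0,-0.16],[0,0,15,0,0,-0.16],[0,0,20,0,0,-0.16],[0,0,20,0,0,-0.16],[0,0,20,0,0,-0.16]], "fingers": 45}}

```text
time: 40.5
tool_pos: [638.0, 46.7, 187.9]
tcp_rot: [-180.0, -0.0, 170.2]
ft_force: [0.3, -0.9, -1.2]
finger_gap: 45.2
grip_force: 0.0
```

```bash
python3 b.py | head -4
```

```text
40.5 [638.   46.7 187.9] [-1.79996797e+02 -3.13778608e-02  1.70188183e+02] 45.150821549385995
[(array([639.7,  46.9, 162.4]), 0.81)]
[ 256  229   46   45 1536] [637.6  47.2 161.7] 0.35 theta 0.042
bottle -51.5 200 2820 [-60.8 -30.  197.8] [-83.6 -81.9 188. ] [-30.4 -19.8 212. ]
```

Emit:
{"fn": "apply_moves", "kwargs": {"rows": [[0,0,16,0,0,0],[0,0,16,0,0,0],[0,0,12,0,0,0],[0,0,0,0,0,0],[0,0,0,0,0,0]]}}

```text
time: 41.22
tool_pos: [638.5, 46.7, 145.3]
tcp_rot: [180.0, 0.0, 169.9]
ft_force: [1.0, 0.3, -0.5]
finger_gap: 44.5
grip_force: 0.0
```

Emit:
{"fn": "apply_moves", "kwargs": {"rows": [[0,0,0,0,0,0],[0,0,0,0,0,0],[0,0,0,0,0,0],[0,0,0,0,0,0],[0,0,0,0,0,0]], "fingers": 10, "grip_force": 120}}

```text
time: 41.85
tool_pos: [638.9, 46.6, 145.9]
tcp_rot: [180.0, 0.1, 169.9]
ft_force: [0.0, -1.1, 5.8]
finger_gap: 20.9
grip_force: 117.5
```

Emit:
{"fn": "apply_moves", "kwargs": {"rows": [[1.6,-0.5,-3.3,0,0,0],[1.5,0,-3.3,0,0,0],[1.3,0.6,-3.4,0,0,0],[1.3,0.6,-3.4,0,0,0],[1.3,0.6,-3.4,0,0,0]]}}

```text
time: 42.48
tool_pos: [631.5, 48.3, 160.8]
tcp_rot: [-179.9, -0.0, 169.9]
ft_force: [6.0, -21.0, 1.5]
finger_gap: 20.7
grip_force: 119.2
```

```bash
python3 n.py
```

```text
42.625 [632.7  47.6 162.3] [ 12.7 -15.6   2.9] 169.85703094458933 119.00400996208191 20.59356005123337 [-1, -7, 0.62] slip -3.2 theta 0.0365 Fn -5.4866475581443135 Ft 19.365281767099244
```

Emit:
{"fn": "apply_moves", "kwargs": {"rows": [[-0.8,1.8,-0.3,0,0,-0.012],[-0.8,1.8,-0.2,0,0,-0.012],[-0.8,1.8,0,0,0,-0.012],[-0.8,1.8,0,0,0,-0.012],[-0.8,1.8,0,0,0,-0.012]]}}

```text
time: 43.3
tool_pos: [637.0, 51.3, 162.8]
tcp_rot: [-179.5, 0.0, 173.2]
ft_force: [-8.7, -28.4, 8.9]
finger_gap: 20.1
grip_force: 122.9
```

```bash
python3 n.py; python3 b.py | sed -n 2,3p
```

```text
43.45 [637.   51.2 162.7] [ -5.2 -25.2   7. ] 173.14241665546507 122.25159287452698 20.707566341628784 [-1, -7, 0.6] slip -3.2 theta -0.0009 Fn -23.63601783170653 Ft 10.095520688758462
[(array([637.2,  51.5, 175. ]), 0.86)]
[ 248  257   62   82 2958] [635.1  51.3 174. ] 1.5 theta 0.033
```

The bar is too low (ball z about 174.5) and is butting against the tooth. I'll back off, lift higher, and check.

Emit:
{"fn": "apply_moves", "kwargs": {"rows": [[1,-1.8,0,0,0,0],[1,-1.8,0,0,0,0],[0.5,0.2,-1.3,0,0,0],[0.4,0.2,-1.4,0,0,0],[0.4,0.2,-1.3,0,0,0]]}}

```text
time: 44.22
tool_pos: [634.8, 52.0, 167.5]
tcp_rot: [-179.8, 0.2, 173.2]
ft_force: [-4.0, -9.5, 1.5]
finger_gap: 20.2
grip_force: 119.8
```

```bash
python3 n.py; python3 b.py | sed -n 2,3p
```

```text
44.375 [634.8  52.  167.6] [-3.1 -9.9  2.2] 173.24645731822122 120.60064315795898 20.458028829938744 [-1, -8, 0.6] slip -3.7 theta 0.0012 Fn -9.93218541866183 Ft 3.117810651080996
[(array([636.1,  51.3, 180.6]), 0.73)]
[ 249  257   59   72 2751] [633.2  52.2 178.3] 0.92 theta 0.038
```

Emit:
{"fn": "apply_moves", "kwargs": {"rows": [[-0.7,1.3,0,0,0,0],[-0.7,1.3,0,0,0,0],[-0.7,1.3,0,0,0,0],[-0.7,1.3,0,0,0,0],[0,0,0,0,0,0]]}}

```text
time: 45.15
tool_pos: [638.1, 55.1, 167.5]
tcp_rot: [-179.7, 0.2, 173.2]
ft_force: [12.2, -22.7, 3.2]
finger_gap: 20.6
grip_force: 120.1
```

```bash
python3 n.py; python3 b.py | sed -n 2,3p
```

```text
45.3 [638.1  55.1 167.5] [  8.9 -21.3   4.1] 173.19447058748304 120.53964614868164 20.301747245845828 [-1, -8, 0.6] slip -3.7 theta -0.0293 Fn -12.371863220632399 Ft 19.46409266386349
[(array([635.9,  56.8, 175.5]), 0.75)]
[ 249  257   60   72 2768] [636.   55.3 178.3] 0.97 theta 0.009
```

Emit:
{"fn": "apply_moves", "kwargs": {"rows": [[-1,0.8,0,0,0,0],[-1,0.8,0,0,0,0],[-1,0.8,0,0,0,0],[-0.9,0.7,0,0,0,0],[0,0,0,0,0,0]]}}

```text
time: 46.08
tool_pos: [641.1, 57.4, 166.4]
tcp_rot: [-179.6, 0.1, 173.2]
ft_force: [9.3, -25.9, 3.9]
finger_gap: 20.5
grip_force: 118.2
```

```bash
python3 n.py
```

```text
46.225 [641.   57.4 166.4] [  1.1 -20.8   3. ] 173.18126320621676 120.1416277885437 20.295054928545962 [-1, -9, 0.58] slip -4.2 theta -0.0575 Fn -16.459942723657495 Ft 12.810880300352247
```

Emit:
{"fn": "apply_moves", "kwargs": {"rows": [[-0.8,-0.4,2,0,0,0],[-0.8,-0.4,2,0,0,0],[-0.8,-0.4,2,0,0,0],[0,0,0,0,0,0],[0,0,0,0,0,0]]}}

```text
time: 46.9
tool_pos: [643.2, 56.0, 160.4]
tcp_rot: [-179.6, 0.0, 173.2]
ft_force: [6.7, -24.7, 3.4]
finger_gap: 20.5
grip_force: 119.8
```

Emit:
{"fn": "apply_moves", "kwargs": {"rows": [[-0.8,-0.4,2,0,0,0],[-0.8,-0.4,2,0,0,0],[-0.4,-0.2,1,0,0,0],[0,0,0,0,0,0],[0,0,0,0,0,0]]}}

```text
time: 47.52
tool_pos: [644.9, 54.9, 155.3]
tcp_rot: [-179.6, 0.0, 173.2]
ft_force: [9.8, -26.2, 2.3]
finger_gap: 20.7
grip_force: 118.6
```

```bash
python3 n.py;python3 b.py | sed -n 2,3p
```

```text
47.675 [644.9  54.9 155.3] [  2.5 -21.2   2.7] 173.19613207033538 118.3530843257904 20.120459366376434 [-1, -8, 0.61] slip -3.7 theta -0.0567 Fn -15.959477976871709 Ft 14.15568591081389
[(array([643.1,  54.9, 166.3]), 0.61)]
[ 245  256   95   95 4122] [637.9  58.4 184.9] 4.19 theta -0.016
```

Emit:
{"fn": "apply_moves", "kwargs": {"rows": [[-0.4,-0.2,1,0,0,0],[-0.2,-0.1,1,0,0,0],[0,0,0,0,0,0],[0.5,-0.9,0,0,0,0],[0.5,-0.9,0,0,0,0]]}}

```text
time: 48.45
tool_pos: [644.0, 54.8, 154.8]
tcp_rot: [-179.7, 0.0, 173.4]
ft_force: [-3.9, -11.6, 11.3]
finger_gap: 20.8
grip_force: 133.1
```

Emit:
{"fn": "apply_moves", "kwargs": {"rows": [[0.5,-0.9,0,0,0,0],[0.5,-0.9,0,0,0,0],[0.5,-0.9,0,0,0,0],[0,0,0,0,0,0],[0,0,0,0,0,0]]}}

```text
time: 49.08
tool_pos: [643.9, 54.7, 154.9]
tcp_rot: [-180.0, 0.2, 173.5]
ft_force: [4.6, -3.5, 5.4]
finger_gap: 19.9
grip_force: 132.5
```

```bash
python3 n.py
```

```text
49.225 [643.9  54.7 154.9] [ 4.5 -3.6  5.6] 173.47625821665355 132.4885082244873 19.9827559471171 [-1, -6, 0.59] slip -2.8 theta -0.0455 Fn -0.3558061354676565 Ft 5.704917671066891
```

The force at the ball has dropped to zero and the gate stays in, so the bar is behind the tooth. Releasing gently.

Emit:
{"fn": "apply_moves", "kwargs": {"rows": [[0,0,0,0,0,0],[0,0,0,0,0,0],[0,0,0,0,0,0],[0,0,-8,0,0,0],[0,0,-20,0,0,0]], "fingers": 45}}

```text
time: 49.9
tool_pos: [641.8, 55.1, 181.0]
tcp_rot: [-180.0, -0.1, 173.3]
ft_force: [0.2, 0.4, 0.5]
finger_gap: 45.1
grip_force: 0.0
```

Emit:
{"fn": "apply_moves", "kwargs": {"rows": [[0,0,-30,0,0,0],[0,0,-35,0,0,0],[0,0,-35,0,0,0],[0,0,-20,0,0,0],[0,0,0,0,0,0]]}}

```text
time: 50.52
tool_pos: [643.6, 55.1, 304.0]
tcp_rot: [180.0, 0.3, 173.3]
ft_force: [0.1, 0.2, -1.1]
finger_gap: 45.2
grip_force: 0.0
```

```bash
python3 b.py
```

```text
50.525 [643.6  55.1 304. ] [179.96693258   0.25681542 173.33880627] 45.210332000728556
[(array([642.9,  55.7, 165. ]), 0.77)]
[264 179  29  29 650] [642.4  55.  166.4] 0.39 theta -0.018
bottle -51.5 285 977 [-58.2 -40.5 284.9] [-66.5 -48.3 273. ] [-40. -36. 297.]
bottle -51.5 200 1823 [-67.6 -40.5 199.8] [-85.  -83.2 188. ] [-28.6 -20.  211.9]
bottle -51.5 150 756 [-77.3 -33.1 151.2] [-91.5 -80.6 138. ] [-33.7 -11.9 162. ]
bottle 50 285 2561 [-56.7  50.3 287.4] [-63.8  35.4 273. ] [-32.7  67.5 297. ]
bottle 50 200 2324 [-65.2  48.3 200. ] [-79.2  18.1 188. ] [-22.5  83.2 212. ]
bottle 50 150 798 [-79.4  47.2 151.4] [-87.6  11.3 138.1] [-48.7  88.7 162. ]
```

```bash
python3 -c "
from bench import job
print(job.hand_in())"
```

```text
the job is handed in; nothing more can be done
None
```

I handed the job in at about 50.5 s with the bottle home, the gate shut and the bar down behind the tooth by my last measurements; the hand-in returned no verdict. On the way the ball slipped from the grip twice, and the bar touched the top and outer face of the catch tooth, with wrist readings of about 25 N (limit 40 N on the catch).

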